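# Fit the snap ring on the tea sifter spindle

## Task

Take the spreading pliers from their stand, put their tips into the two eyes of the snap ring in the white parts tray, spread it and carry it to the sifter's spindle. Slide it down over the spindle, press the sprung drive plate gently to its stop with it, and let the ring close into the groove there so that it stays. Touch the ring only with the pliers, press gently throughout, put the pliers back upright in their stand and leave the other things alone.

Things in the scene. Friction and masses are not known exactly. Their poses are not given: they have to be found in the camera images.
- mill: tea sifter: fixed white housing 170 x 170 x 60 mm, origin centred under it, z up. On its spindle a 74 mm aluminium drive plate rests on a light spring (2 N, 3.6 N fully down; 6.5 mm travel to a hard stop). At rest its top is level with the land's lower edge and hides the groove; at its stop it bares the groove; later it pushes the ring lightly upward
- mill_axis (a point): point on the upright spindle's axis, 68 mm above the table (hub top). Spindle, upward: groove 27 mm in diameter, 6 mm high; land 32 mm in diameter, 8 mm high; taper 5 mm high to 29 mm. Height set by hand: the resting plate top (= groove's upper edge) is 14 to 38 mm above this point, which is not measured, so the plate's stop must be felt
- ring: dark steel snap ring, 4 mm thick, about 45 x 58 mm, 40 g, flat in the tray: back piece and two sprung curved arms ending in eyes. Origin: centre of the round part, underside; x towards the eyes, z up; back piece at x = -19.5 mm. Spread, it is 34 mm or more inside and clears the land; closed in the groove its origin is near the spindle's axis. Any yaw on the spindle will do
- eye_l (a point): centre of the left (ring's +y) eye, at its top face: a lug 16 x 13 mm with a through slot 11 mm long in the ring's x, 8 mm wide in y. At rest at x = 25, y = 9 mm in the ring's frame, fully spread about x = 22, y = 19 mm: the eyes draw back 3 mm as they part and come forward again as they close
- eye_r (a point): the same for the right eye (-y of the ring)
- ring_l (a joint): how far each ring arm is spread, rad about the ring's back: 0 at rest, 0.01 to 0.04 closed in the groove, 0.13 when it only clamps the land, over 0.21 to pass the land with play, about 0.24 with the pliers fully squeezed (about 15 N on the handles). The other arm follows equally
- tray: white parts tray 160 x 140 x 20 mm, fixed, floor 6 mm above the table, walls 6 mm. Origin at the centre of its underside; holds the snap ring and a plain spacer ring
- pliers: reverse-action spreading pliers, 127 mm high, 0.14 to 0.23 kg, upright, tips down. Origin midway between the tips' lower ends, z up, y from tip to tip (same turned half round). Two upright black handle pads, 24 mm wide in x, z = 57 to 127 mm, outer faces 66 mm apart at rest (7 N spring), 40 mm at the stop. Middle block x +-16, y +-20, z 44 to 58 mm. Grip pads from above at z about 105 mm
- tip_l (a point): lower shoulder of the tip on the +y side: the tip is a 5 x 5 mm pin that stands 3.6 mm down below this point, under a leg 13 (x) x 10 (y) mm whose shoulder rests on the eye. At rest y = +7.6 mm, fully spread y = +20.6 mm in the pliers' frame, z = 3.6 mm
- tip_r (a point): the same for the tip on the -y side
- jaw_l (a joint): how far each handle is squeezed in, m: 0 at rest, 0.013 at the built-in stop; each tip stands 7.6 mm plus this from the middle, so squeezing parts the tips. Both jaws move equally
- stand: fixed wooden stand for the pliers, 52 x 84 x 50 mm, with a slot 19 mm (x) by 60 mm (y) open upward. Origin at the centre of its underside. The pliers stand in it with their middle block resting on its top, their y along its y, origin 6 mm above the table
- spacer: plain steel spacer ring without eyes, 42 mm across, 6 mm thick, loose in the tray; not to be disturbed
- cup: white tasting cup, 72 mm across, 62 mm high, to be left alone
- tin: closed tea can, 68 mm across, 100 mm high, to be left alone
- driver: screwdriver lying on the table, to be left alone
Mind the look-alikes: they are no part of the job. There is more than one size of the pliers; the job needs the larger.

How it is judged:
On the way, in this order (a step that is already met when the one before it is completed fails the run):
1. the ring is spread by the pliers and lifted clear of the tray (value of joint ring_l above 0.12 rad and z of ring in the frame of tray above 0.025 m and contact force between pliers and ring above 1 N), for 0.1 s.
2. the ring is closed in the groove of the spindle and the pliers are out of its eyes (horizontal distance between ring and mill_axis below 0.006 m and z of ring in the frame of mill_axis between 0.005 and 0.037 m and value of joint ring_l below 0.055 rad and contact force between ring and mill above 3 N and angle between ring's own z axis and vertical below 0.15 rad and z of pliers in the frame of ring above 0.01 m), for 0.2 s.
At the end, for the whole second after the job is handed in: The ring lies level, closed in the spindle's groove (spread under 0.055 rad, gripping it with over 3 N, within 6 mm of the axis, 5 to 37 mm above the hub top) and at rest; the pliers stand upright and at rest in their stand, within 12 mm of its middle and seated to within 4 mm (horizontal distance between ring and mill_axis below 0.006 m and z of ring in the frame of mill_axis between 0.005 and 0.037 m and value of joint ring_l below 0.055 rad and contact force between ring and mill above 3 N and angle between ring's own z axis and vertical below 0.15 rad and linear speed of each of ring, pliers below 0.02 m/s and horizontal distance between pliers and stand below 0.012 m and z of pliers in the frame of stand below 0.01 m and angle between pliers's own z axis and vertical below 0.12 rad); the robot touches nothing.
It fails at once if the fingers touch the ring (contact force between the fingers and ring above 0.5 N).
It fails at once if the ring or the pliers press on the sifter with more than 22 N (contact force between any of ring, pliers and mill above 22 N).
It fails at once if the pliers press on the stand, or the ring on the tray, with more than 35 N (contact force between pliers and stand above 35 N or contact force between ring and tray above 35 N).
It fails at once if the spacer ring, cup, tin or screwdriver is moved by more than 20 mm (distance of any of spacer, cup, tin, driver from where it was at the start of the episode above 0.02 m).
It also fails if it takes over 72 s, if anything falls off the work surface, if the arm or the gripper's body presses on something with over 40 N, if the wrist force passes 120 N, or if a joint passes its speed limit or range.

## Robot

A 6-joint arm with a two-finger parallel gripper is mounted at the origin on the work surface. World frame = base frame: x ahead of the robot, y to its left, z up, the work surface at z = 0. Lengths are in m, angles in rad, forces in N, time in s.
With the tool pointing down it reaches from about 0.375 to 0.9 m from the base axis. Payload 3.1 kg.
Tool frame: the origin (TCP) lies at the very end of the fingers, on their centre line; the grasp point (between the pads) lies behind it (robot.tcp_to_grasp is the z of the grasp point in the tool frame, in m); z points along the fingers, x is the direction in which the jaws open and shut, and the axes are right-handed (so a half turn about z gives the same grasp; the last joint's range is limited). The gripper opens to 85 mm and grips with 20 to 120 N. Pads are 22 mm wide; open, the fingers measure 114 mm over their backs; the gripper's body (76 mm by 85 mm) begins 54 mm behind the grasp point. The pads swing forward as they close: fully open they stand 13 mm farther back than shut.
Start: joints at [1.171, 0.527, 1.433, -0, 1.181, -0.178], TCP at [0.137, 0.61, 0.193] pointing down, gripper open.
Joint ranges: [-3.08, 3.08], [-0.75, 2.2], [0.22, 2.44], [-1.43, 4.57], [0, 2.65], [-2.85, 2.85]. Speed limits (rad/s): [2.79, 2.79, 3.14, 3.14, 3.14, 3.14].

## Interface

Orientations are given as a 3x3 rotation matrix whose columns are the frame's x, y, z axes.
In Python, from bench import telemetry, vision, robot gives the robot as it stands.
- The arm moves only by the shell command python3 -m pendant 'ROWS' [FORCE]. ROWS is JSON, a list of rows, each a list of 7 numbers: the turn, a rotation vector about the tool's x, y, z in degrees, then the shift along the tool's x, y, z in cm, then the finger opening in cm, from 0 to 8.54. A call has 1 to 20 rows; each row is the pose to reach, as a shift and turn from the pose measured when the call began, along the tool's axes at that moment; what a row does not reach only later rows make up. A row lasts 1/12 s, in which the tool goes at most 41.7 mm and 7.16 degrees, less where a joint would pass 70% of its speed; a pose out of reach is approached as far as the arm can. A call with a gripper value outside its range is refused whole. The fingers move at their own pace and stop on an object; FORCE is the grip in N (left out, the last holds). Time passes only in rows, so rows that repeat a pose let the fingers close. It gives the time, the measured TCP pose, the force and the opening at its end, in the units of the state.
- telemetry.get_obs(): the state, without advancing time (a new reading comes with each control period).
- vision.grab_frame(name): name is "side" or "top"; returns a dict with "color" (400x640x3 uint8, blue, green, red), "vfov" (degrees; the focal length in pixels is half the picture's height over the tangent of half this angle, whatever the lens; pixels are square), "cx", "cy" (the principal point, pixels), "k1" (the pictures are not rectified: a ray, as slopes to the right and down, at radius r is drawn at 1 + k1 r^2 times it, then the intrinsics apply), "position" and "attitude" of the camera in the world. Camera axes: x right, y down, z forward; pixel columns grow to the right and rows downward; lengths in m; the calibration is good to about 2 mm. A picture is of the moment at which its call begins. There is no depth.
- robot.finish_job(): hands the job in, once; it reports no verdict.
Trained networks look in a picture, given as the dict that the camera call returned (one of the last four; its "shot" number tells which), for a name from the list of things; names that differ only in an ending like _2 or _b are one class to them, and where a whole thing is asked for, a point or a joint stands for the part that bears it (a point fixed in the world has none). Each returns a list of dicts, best first, with "p" (0 to 1); they miss things now and then, are a little off and sometimes report something else, mostly with a low value. They report only what shows in the picture. A call takes as long as a camera call. They do not tell look-alikes from the thing itself.
- vision.search_frame(picture, label): "at" ([column, row] in pixels, amid what is visible of it).
The state is a dict: "t": time; "qpos": joint angles; "qvel": joint speeds; "effort": joint torques, N m; "tcp_pos": TCP position; "orientation": TCP orientation; "wrist_force": force on the tool from outside, world axes, zero at the start; "ft_torque": the same for the moment, N m; "width": opening from 0.0 (shut) to 1.0 (fully open).
Only numpy, scipy, OpenCV 4.12 (cv2) and the standard library are available. Lean on these libraries where they do the work, as an engineer would, in place of code of your own. Each camera call takes 0.05 s, during which the arm holds its last target.

## Working session

There is one attempt and no reset: what is moved stays moved. The work goes in short steps, Python scripts to look and compute and a shell command to move; the robot and the scene stay as the last step left them, time stands still between calls to the robot, and variables do not carry over. Pictures are saved under pics/ and viewed, and the job is handed in when it is done.

```bash
ls; mkdir -p pics; cat > h.py <<'E'
import numpy as np, cv2
from bench import telemetry, vision, robot
def shot(name,fn=None):
    f=vision.grab_frame(name)
    if fn: cv2.imwrite('pics/'+fn,f['color'])
    return f
def foc(f): return f['color'].shape[0]/2/np.tan(np.radians(f['vfov'])/2)
def ray(f,px):
    fo=foc(f); K=np.array([[fo,0,f['cx']],[0,fo,f['cy']],[0,0,1.]])
    u=cv2.undistortPoints(np.array([[px]],float),K,np.array([f['k1'],0,0,0.]))[0,0]
    R=np.array(f['attitude']); d=R@np.array([u[0],u[1],1]); return np.array(f['position']),d/np.linalg.norm(d)
def onz(f,px,z):
    p,d=ray(f,px); return p+d*(z-p[2])/d[2]
def tri(f1,p1,f2,p2):
    a,d=ray(f1,p1); b,e=ray(f2,p2)
    A=np.stack([d,-e],1); s=np.linalg.lstsq(A,b-a,rcond=None)[0]
    q1=a+d*s[0]; q2=b+e*s[1]; return (q1+q2)/2,np.linalg.norm(q1-q2)
def proj(f,P):
    R=np.array(f['attitude']); v=R.T@(np.array(P)-np.array(f['position'])); x=v[:2]/v[2]
    x=x*(1+f['k1']*(x@x)); return x*foc(f)+np.array([f['cx'],f['cy']])
E
python3 - <<'E'
from h import *
import json
for n in('top','side'):
    f=shot(n,n+'0.png'); print(n,f['vfov'],f['cx'],f['cy'],f['k1'],f['position'],np.round(f['attitude'],4).tolist())
    for l in ['mill','ring','eye_l','eye_r','tray','pliers','tip_l','tip_r','stand','spacer','cup','tin','driver']:
        try: print(l,[(np.round(d['at'],1).tolist(),round(d['p'],2)) for d in vision.search_frame(f,l)])
        except Exception as e: print(l,e)
print(telemetry.get_obs(), robot.tcp_to_grasp)
E
```

```text
pics
top 43.356721326516514 321.0181709461837 199.4155018070805 -0.07350179534914611 [0.21974771 0.03171035 1.14668631] [[-0.058, -0.9759, 0.2103], [-0.9983, 0.0574, -0.0087], [-0.0036, -0.2104, -0.9776]]
mill [([333.2, 131.8], 0.91), ([202.2, 187.0], 0.33)]
ring [([450.0, 175.7], 0.71), ([443.2, 175.3], 0.56)]
eye_l [([450.1, 175.5], 0.54)]
eye_r [([450.1, 175.5], 0.54)]
tray [([455.2, 185.5], 0.9)]
pliers [([201.8, 185.4], 0.86), ([208.6, 228.4], 0.59)]
tip_l [([199.3, 227.4], 0.65), ([213.8, 183.4], 0.56), ([216.4, 225.4], 0.37)]
tip_r [([199.3, 227.4], 0.65), ([213.8, 183.4], 0.56), ([216.4, 225.4], 0.37)]
stand [([213.9, 195.7], 0.81), ([201.5, 185.8], 0.29)]
spacer []
cup [([482.5, 259.6], 0.9), ([458.0, 203.0], 0.56)]
tin [([187.2, 279.3], 0.8)]
driver [([326.2, 198.5], 0.7)]
side 52.17456516332659 328.0960173329683 200.78768539569816 -0.030749588159857944 [ 0.27197725 -0.6419718   0.77715766] [[0.9537, -0.2231, 0.2019], [-0.3007, -0.6864, 0.6622], [-0.0091, -0.6922, -0.7216]]
mill [([388.1, 203.5], 0.95), ([304.4, 118.9], 0.42)]
ring [([385.5, 320.1], 0.55), ([238.9, 142.0], 
[... 711 characters left out ...]
76484187e-05,
        1.18143033e+00, -1.78494464e-01]), 'qvel': array([-0.00042171,  0.00017557,  0.00014922,  0.00014803,  0.00040391,
        0.00095731]), 'effort': array([ 4.25813914e-04, -4.42318118e+01, -1.78417307e+01, -1.74967086e-04,
        9.63833299e-04,  4.20858314e-06]), 'tcp_pos': array([0.13743778, 0.60966343, 0.19260835]), 'orientation': array([[ 2.19999185e-01,  9.75500055e-01, -4.14235549e-05],
       [ 9.75500055e-01, -2.19999187e-01, -3.22559151e-05],
       [-4.05787954e-05, -3.33124050e-05, -9.99999999e-01]]), 'wrist_force': array([-0.07171333, -0.30568807, -0.08576155]), 'ft_torque': array([-0.0090525 , -0.02790845, -0.02451603]), 'width': 1.0004723623785141} -0.0187
```

View pictures.

```bash
python3 - <<'E'
import cv2
for n in('top','side'):
    im=cv2.imread(f'pics/{n}0.png'); cv2.imwrite(f'pics/{n}0b.png',cv2.resize(im,(800,500),interpolation=cv2.INTER_CUBIC))
t=cv2.imread('pics/top0.png');s=cv2.imread('pics/side0.png')
cv2.imwrite('pics/c1.png',cv2.resize(t[150:310,150:250],None,fx=3.7,fy=3.7,interpolation=cv2.INTER_CUBIC))
cv2.imwrite('pics/c2.png',cv2.resize(s[85:185,210:340],None,fx=6,fy=6,interpolation=cv2.INTER_CUBIC))
cv2.imwrite('pics/c3.png',cv2.resize(t[130:240,390:520],None,fx=5,fy=5,interpolation=cv2.INTER_CUBIC))
cv2.imwrite('pics/c4.png',cv2.resize(s[260:400,280:460],None,fx=4.2,fy=4.2,interpolation=cv2.INTER_CUBIC))
E
```

```text
(no output)
```

View pics/top0b.png

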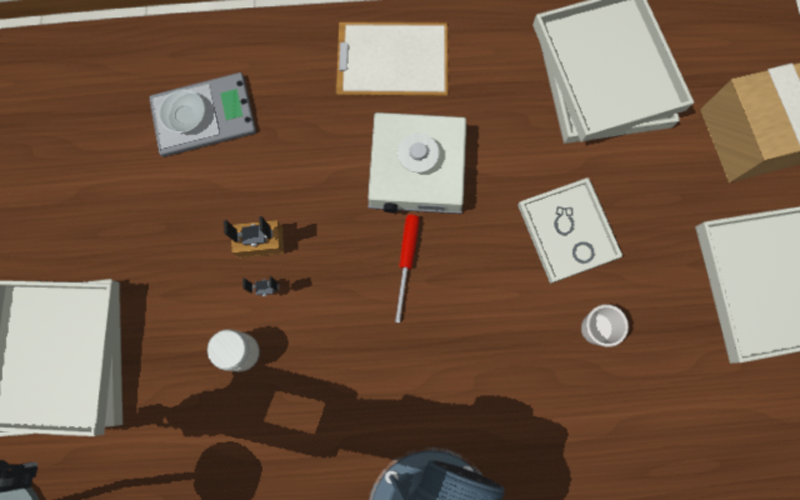

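View pics/side0b.png

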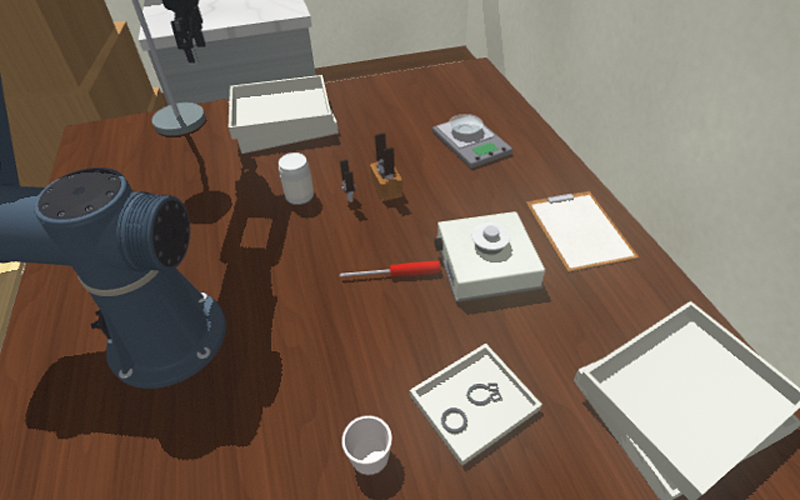

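View pics/c1.png

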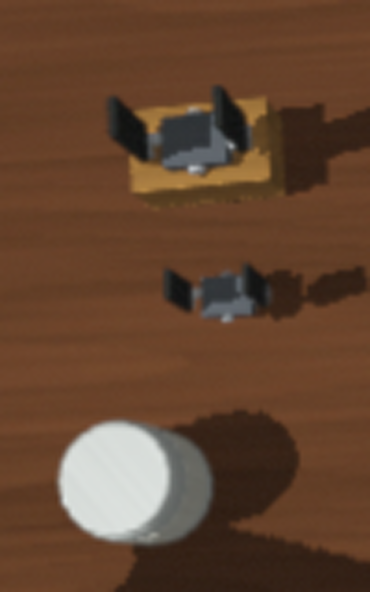

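View pics/c2.png

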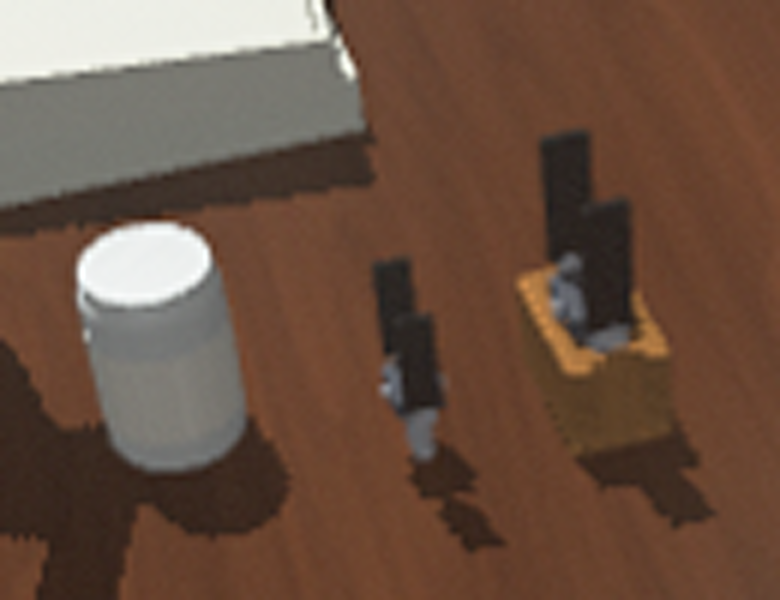

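View pics/c3.png

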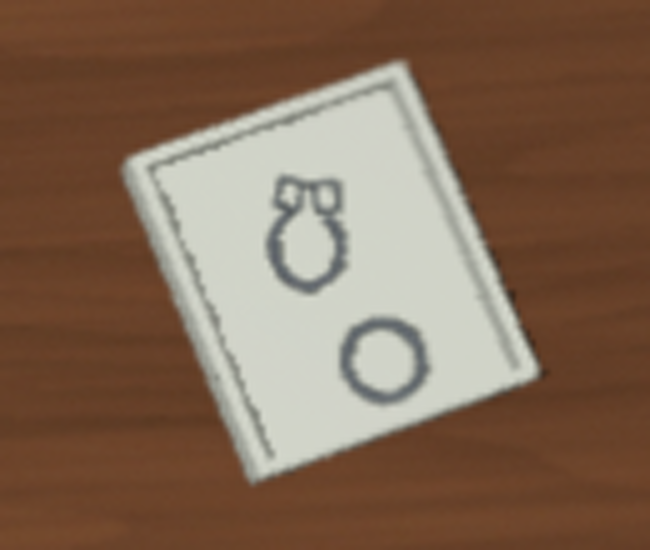

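View pics/c4.png

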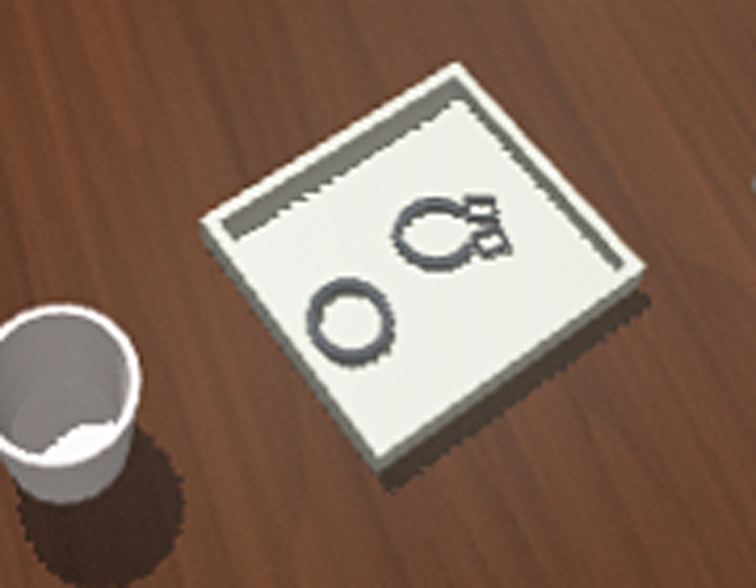

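```bash
cat >> h.py <<'E'
def rect(f,c,z,half=0.06,s=0.0004):
    n=int(2*half/s); g=(np.arange(n)-n/2+.5)*s
    # image: up = +x world, left = +y world
    X=c[0]-g[:,None]+0*g[None]; Y=c[1]-g[None]+0*g[:,None]
    P=np.stack([X,Y,np.full_like(X,z)],-1)-np.array(f['position'])
    v=P@np.array(f['attitude']); x=v[...,:2]/v[...,2:]; x=x*(1+f['k1']*(x**2).sum(-1,keepdims=True))
    uv=(x*foc(f)+np.array([f['cx'],f['cy']])).astype(np.float32)
    return cv2.remap(f['color'],uv[...,0],uv[...,1],cv2.INTER_CUBIC)
def pix2w(c,px,half=0.06,s=0.0004):
    n=int(2*half/s); return np.array([c[0]-(px[1]-n/2+.5)*s, c[1]-(px[0]-n/2+.5)*s])
E
python3 - <<'E'
from h import *
import pickle
t=shot('top');s=shot('side')
pickle.dump((t,s),open('f0.pkl','wb'))
print('ring', onz(t,(450,175.7),.01), onz(s,(385.5,320.1),.01))
print('mill', onz(t,(333,131.8),.06), onz(s,(388,203.5),.06))
print('tops of mill', tri(t,(418.5/1.25,150.5/1.25),s,(491.5/1.25,231/1.25)))
print('stand', onz(t,(202,190),.05), onz(s,(309,145),.05))
print('stand-tri', tri(t,(214,195),s,(310,148)))
c=onz(t,(448,172),.01)[:2]; print(c)
a=rect(t,c,.01); b=rect(s,c,.01)
cv2.imwrite('pics/rr.png',np.hstack([a,b]))
c=onz(t,(202,188),.05)[:2]; print(c)
cv2.imwrite('pics/rs.png',np.hstack([rect(t,c,.05,.07),rect(s,c,.05,.07)]))
E
```

```text
ring [ 0.50327021 -0.28360305  0.01      ] [ 0.49653712 -0.29505757  0.01      ]
mill [ 0.60919429 -0.01437459  0.06      ] [ 0.60746914 -0.0372788   0.06      ]
tops of mill (array([ 0.62298678, -0.01858671,  0.10001613]), np.float64(0.0034761695043724634))
stand [0.49300445 0.28799872 0.05      ] [0.48988031 0.251624   0.05      ]
stand-tri (array([0.49083536, 0.26596686, 0.02579161]), np.float64(0.010211581164262372))
[ 0.51247713 -0.2798958 ]
[0.49763667 0.28796497]
```

View pics/rr.png

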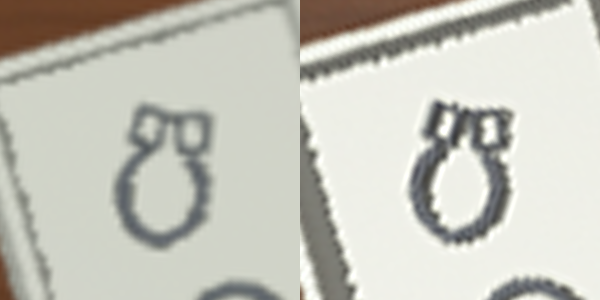

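View pics/rs.png

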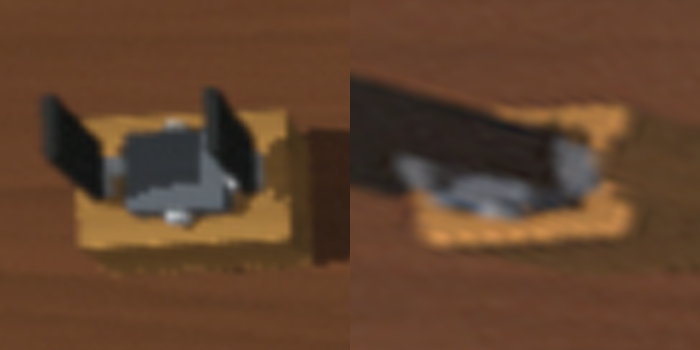

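```bash
python3 - <<'E'
from h import *
import pickle
t,s=pickle.load(open('f0.pkl','rb'))
def grid(im):
    for k in range(0,im.shape[1],50): cv2.line(im,(k,0),(k,6),(0,0,255),1); cv2.line(im,(0,k),(6,k),(0,0,255),1)
    return im
c=(.512,-.280)
cv2.imwrite('pics/z1.png',np.hstack([grid(rect(t,c,.01,.04,.0002)),grid(rect(s,c,.01,.04,.0002))]))
c=(.497,.285)
cv2.imwrite('pics/z2.png',np.hstack([grid(rect(t,c,.133,.05,.00025)),grid(rect(s,c,.133,.05,.00025))]))
for z,n in((.1,'z3'),(.115,'z4')):
  c=(.623,-.0186)
  cv2.imwrite(f'pics/{n}.png',np.hstack([grid(rect(t,c,z,.05,.00025)),grid(rect(s,c,z,.05,.00025))]))
E
```

```text
(no output)
```

View pics/z1.png

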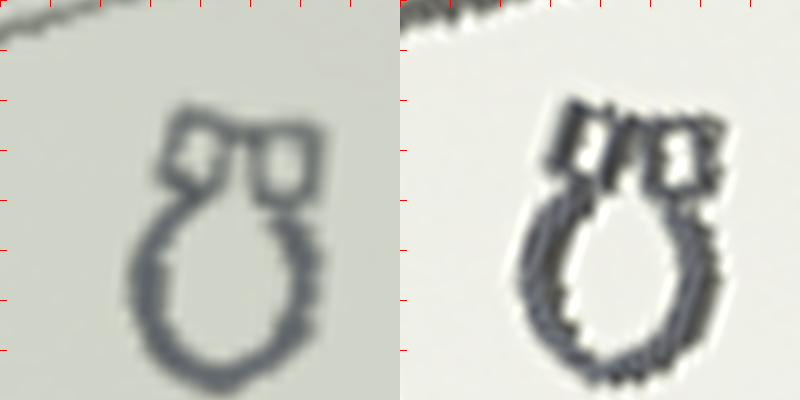

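View pics/z2.png

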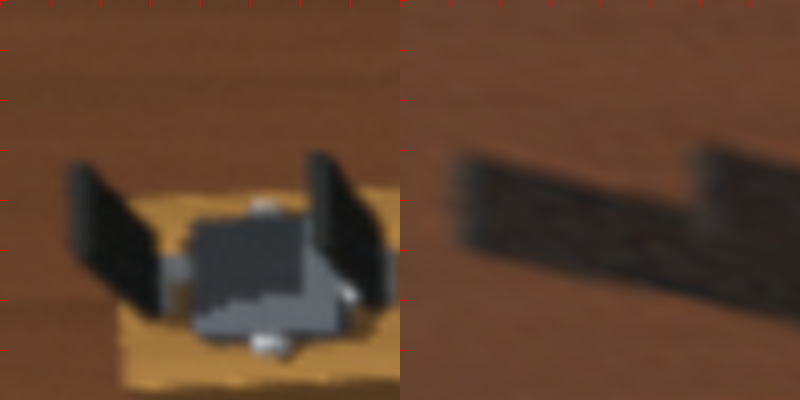

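View pics/z3.png

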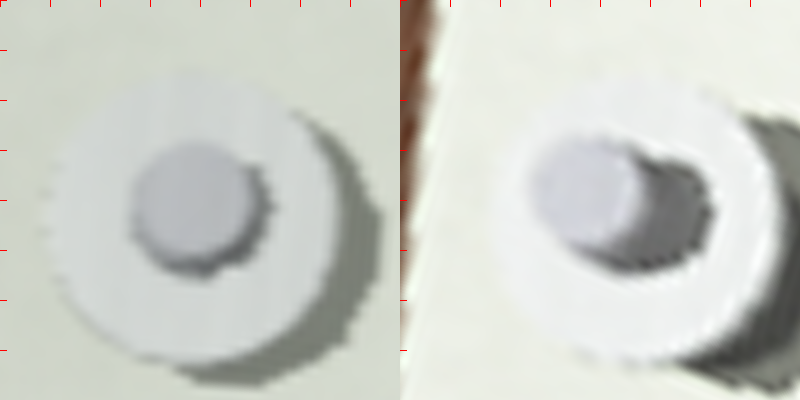

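```bash
python3 - <<'E'
from h import *
import pickle
t,s=pickle.load(open('f0.pkl','rb'))
def w(c,px,z,half,sc): return np.append(pix2w(c,px,half,sc),z)
def tri2(A,B):
    a=np.array(t['position']);b=np.array(s['position']);d=A-a;e=B-b
    d/=np.linalg.norm(d);e/=np.linalg.norm(e)
    k=np.linalg.lstsq(np.stack([d,-e],1),b-a,rcond=None)[0];q1=a+d*k[0];q2=b+e*k[1]
    return (q1+q2)/2,q1-q2
c=(.623,-.0186)
print('top',tri2(w(c,(193,201),.1,.05,.00025),w(c,(186,190),.1,.05,.00025)))
print('plate',tri2(w(c,(192,215),.1,.05,.00025),w(c,(235,222),.1,.05,.00025)))
c=(.497,.285)
P={'padL':((82,208),(62,200)),'padR':((318,196),(305,186))}
for k,(a,b) in P.items(): print(k,tri2(w(c,a,.133,.05,.00025),w(c,b,.133,.05,.00025)))
c=(.512,-.28)
for k,a,b in (('eyeL',(197,148),(590-400,145)),('eyeR',(286,163),(680-400,160)),('back',(222,380),(616-400,372))):
    print(k,w(c,a,.01,.04,.0002),w(c,b,.01,.04,.0002))
# plate/edge fit via zoom
for f,n in((t,'t'),(s,'s')):
    x,y=np.round(proj(f,(.623,-.0186,.1))).astype(int)
    cv2.imwrite(f'pics/m{n}.png',cv2.resize(f['color'][y-30:y+30,x-35:x+35],None,fx=8,fy=8,interpolation=cv2.INTER_CUBIC))
E
```

```text
top (array([ 0.62318615, -0.01706422,  0.10173191]), array([-0.00213401,  0.00030071, -0.00083538]))
plate (array([ 0.62327431, -0.01722648,  0.08873731]), array([ 2.58056865e-04, -3.47704523e-05,  1.00074081e-04]))
padL (array([0.49465342, 0.31328934, 0.13691215]), array([-0.00157225,  0.00010069, -0.00039865]))
padR (array([0.49832645, 0.25481089, 0.13550419]), array([-0.0021258 ,  0.00014479, -0.00055131]))
eyeL [ 0.5223 -0.2795  0.01  ] [ 0.5229 -0.2781  0.01  ]
eyeR [ 0.5193 -0.2973  0.01  ] [ 0.5199 -0.2961  0.01  ]
back [ 0.4759 -0.2845  0.01  ] [ 0.4775 -0.2833  0.01  ]
```

```bash
python3 - <<'E'
from h import *
import pickle
from scipy.optimize import minimize
t,s=pickle.load(open('f0.pkl','rb'))
c=(.505,-.285)
for f in (t,s):
    g=rect(f,c,.009,.036,.0002).astype(float).mean(-1); D=np.clip((np.percentile(g,80)-g-20)/60,0,1)
    D[:30]=0; D[-12:]*=1
    D=cv2.GaussianBlur(D,(0,0),3); n=D.shape[0]
    Y,X=np.mgrid[:n,:n]; 
    def cost(p):
        a,off=p # axis passes through centre offset off (px, lateral) dir angle a from image up
        u=np.array([np.sin(a),-np.cos(a)]); v=np.array([u[1],-u[0]])*-1
        dx=X-n/2;dy=Y-n/2; l=dx*v[0]+dy*v[1]-off
        M=cv2.remap(D,(X-2*l*v[0]).astype(np.float32),(Y-2*l*v[1]).astype(np.float32),cv2.INTER_LINEAR)
        return -(D*M).sum()/(D*D).sum()
    best=min((minimize(cost,(a,o),method='Nelder-Mead') for a in np.radians([-5,5,12,18]) for o in(-10,0,10)),key=lambda r:r.fun)
    a,off=best.x; u=np.array([np.sin(a),-np.cos(a)]); v=-np.array([u[1],-u[0]])
    pt=np.array([n/2,n/2])+off*v; w=pix2w(c,pt,.036,.0002)
    print('yaw',-np.degrees(a),'axis pt',w,best.fun)
    # profile along axis
    cv2.imwrite('pics/d%d.png'%(f is s),cv2.resize((D*255).astype(np.uint8),None,fx=1.5,fy=1.5))
E
```

```text
yaw -7.592902872023386 axis pt [ 0.50470994 -0.28652578] -0.9698889337347947
yaw -7.491256093051265 axis pt [ 0.50497687 -0.28451539] -0.9832662810914552
```

View pics/d0.png

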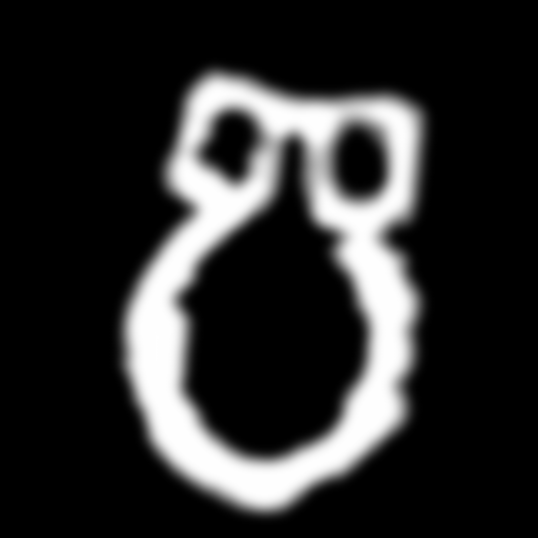

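The job's pliers could be confused with the pair at top (208,228) / side (275,145), which is smaller and stands free. The larger pair is in the wooden stand at top (202,186) / side (308,127), and crop c2 confirms it is clearly bigger. The ring with eyes is at top (450,176); the plain spacer ring is at top (467,202). I'm choosing the pliers in the stand.

```bash
python3 -m pendant '[[0,0,-8,-12,21,1,8.54],[0,0,-15.9,-23.82,42.18,2.5,8.54],[0,0,-15.9,-23.82,42.18,2.5,8.54],[0,0,-15.9,-23.82,42.18,2.5,8.54],[0,0,-15.9,-23.82,42.18,2.5,8.54],[0,0,-15.9,-23.82,42.18,2.5,8.54],[0,0,-15.9,-23.82,42.18,2.5,8.54],[0,0,-15.9,-23.82,42.18,2.5,8.54],[0,0,-15.9,-23.82,42.18,2.5,8.54],[0,0,-15.9,-23.82,42.18,2.5,8.54],[0,0,-15.9,-23.82,42.18,2.5,8.54],[0,0,-15.9,-23.82,42.18,2.5,8.54],[0,0,-15.9,-23.82,42.18,2.5,8.54],[0,0,-15.9,-23.82,42.18,2.5,8.54],[0,0,-15.9,-23.82,42.18,2.5,8.54],[0,0,-15.9,-23.82,42.18,2.5,8.54]]' 20
python3 - <<'E'
from h import *
for n in('top','side'):
    f=shot(n)
    x,y=np.round(proj(f,(.4965,.2845,.13))).astype(int)
    cv2.imwrite(f'pics/a{n}.png',cv2.resize(f['color'][max(0,y-60):y+50,x-65:x+65],None,fx=5,fy=5,interpolation=cv2.INTER_CUBIC))
E
```

```text
t: 2.83
tcp_pos: [0.4952, 0.2853, 0.1676]
orientation: [[-0.057, 0.998, -0.001], [0.998, 0.057, 0.0], [0.0, -0.001, -1.0]]
wrist_force: [-0.2, 0.7, 0.5]
width: 1.001
```

View pics/aside.png

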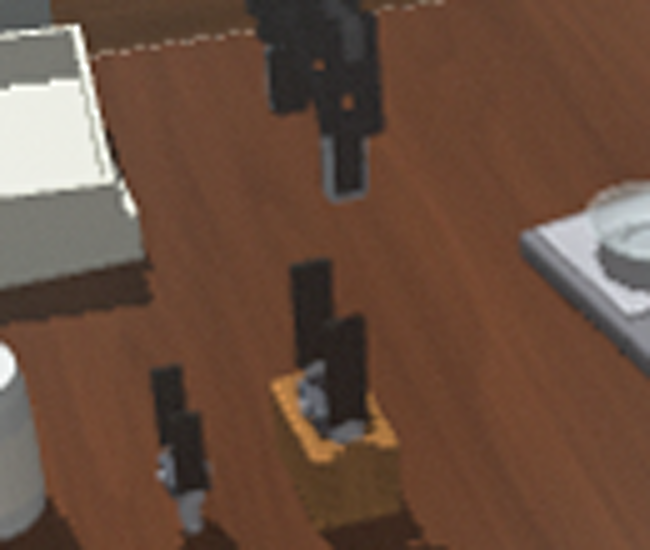

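View pics/atop.png

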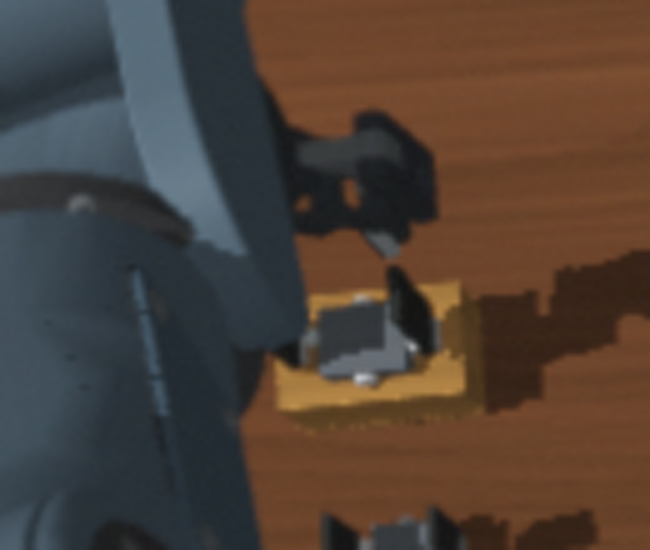

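```bash
python3 -m pendant '[[0,0,0,-0.08,0.13,2.5,8.54],[0,0,0,-0.08,0.13,5,8.54],[0,0,0,-0.08,0.13,7.0,8.54],[0,0,0,-0.08,0.13,7.7,8.54],[0,0,0,-0.08,0.13,7.7,8.54],[0,0,0,-0.08,0.13,7.7,8.54]]' 20
python3 - <<'E'
from h import *
for n in('side',):
    f=shot(n)
    x,y=np.round(proj(f,(.4965,.2845,.13))).astype(int)
    cv2.imwrite(f'pics/b{n}.png',cv2.resize(f['color'][max(0,y-60):y+50,x-65:x+65],None,fx=5,fy=5,interpolation=cv2.INTER_CUBIC))
E
```

```text
t: 3.43
tcp_pos: [0.4964, 0.2856, 0.0911]
orientation: [[-0.059, 0.998, -0.0], [0.998, 0.059, 0.0], [0.0, -0.0, -1.0]]
wrist_force: [0.2, 0.4, -0.0]
width: 1.006
```

View pics/bside.png

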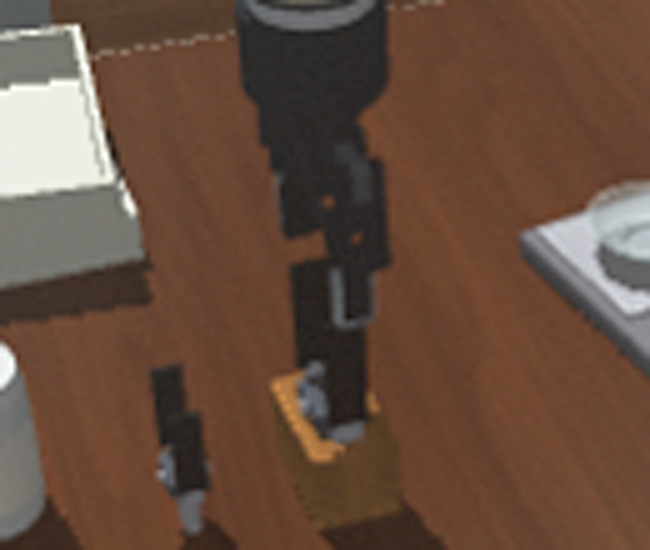

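```bash
python3 -m pendant '[[0,0,0,0,0,0,7.4],[0,0,0,0,0,0,6.8],[0,0,0,0,0,0,6.6],[0,0,0,0,0,0,6.4],[0,0,0,0,0,0,6.3],[0,0,0,0,0,0,6.3],[0,0,0,0,0,0,6.3],[0,0,0,0,0,0,6.3]]' 30
```

```text
t: 4.15
tcp_pos: [0.4971, 0.2856, 0.0917]
orientation: [[-0.059, 0.998, 0.001], [0.998, 0.059, 0.001], [0.001, 0.001, -1.0]]
wrist_force: [-0.3, -0.2, -0.1]
width: 0.735
```

```bash
python3 -m pendant '[[0,0,0,0,0,-1,6.3],[0,0,0,0,0,-2.5,6.3],[0,0,0,0,0,-4.5,6.3],[0,0,0,0,0,-7,6.3],[0,0,0,0,0,-10,6.3],[0,0,0,0,0,-12.5,6.3],[0,0,0,0,0,-13,6.3],[0,0,0,0,0,-13,6.3],[0,0,0,0,0,-13,6.3]]'
python3 - <<'E'
from h import *
for n in('side',):
    f=shot(n)
    x,y=np.round(proj(f,(.4965,.2845,.2))).astype(int);y=max(y,50)
    cv2.imwrite(f'pics/e{n}.png',cv2.resize(f['color'][max(0,y-50):y+100,x-65:x+65],None,fx=4,fy=4,interpolation=cv2.INTER_CUBIC))
o=telemetry.get_obs();print(o['wrist_force'],o['ft_torque'],o['width'],o['tcp_pos'])
E
```

```text
t: 4.9
tcp_pos: [0.4965, 0.2853, 0.2216]
orientation: [[-0.059, 0.998, 0.001], [0.998, 0.059, 0.0], [0.0, 0.001, -1.0]]
wrist_force: [-0.7, 0.5, -0.3]
width: 0.734
[-0.63432447 -0.21606029 -0.24155392] [-0.01775    -0.02079061 -0.06587037] 0.7389103964785108 [0.49588695 0.28513799 0.22063345]
```

View pics/eside.png

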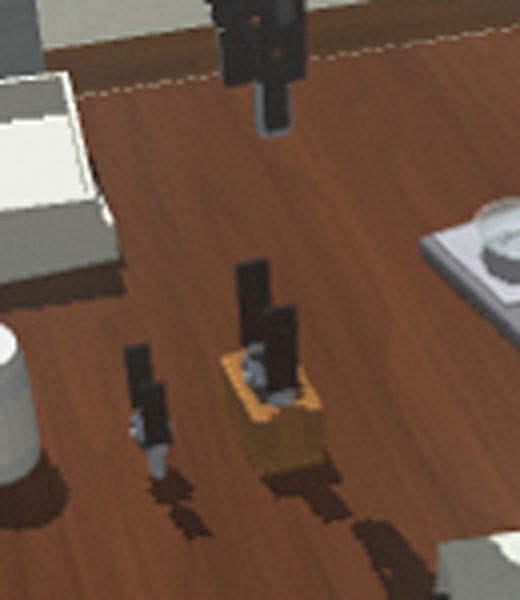

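```bash
python3 -m pendant '[[0,0,0,0,0,3,7.8],[0,0,0,0,0,6,8.4],[0,0,0,0,0,9.5,8.54],[0,0,0,0,0,12.5,8.54],[0,0,0,0,0,13,8.54],[0,0,0,0,0,13,8.54],[0,0,0,0,0,13,8.54],[0,0,0,0,0,13,6.3]]'
for i in 1; do :; done
python3 -m pendant '[[0,0,0,0,0,0,6.0],[0,0,0,0,0,0,5.7],[0,0,0,0,0,0,5.7],[0,0,0,0,0,0,5.7],[0,0,0,0,0,0,5.7]]'
python3 - <<'E'
from h import *
for n in('side',):
    f=shot(n)
    x,y=np.round(proj(f,(.4965,.2845,.13))).astype(int)
    cv2.imwrite(f'pics/g{n}.png',cv2.resize(f['color'][max(0,y-50):y+50,x-65:x+65],None,fx=6,fy=6,interpolation=cv2.INTER_CUBIC))
o=telemetry.get_obs();print(o['wrist_force'],o['ft_torque'],o['width'],o['tcp_pos'])
E
```

```text
t: 5.62
tcp_pos: [0.4971, 0.2856, 0.092]
orientation: [[-0.059, 0.998, 0.002], [0.998, 0.059, 0.001], [0.001, 0.002, -1.0]]
wrist_force: [-0.2, -0.4, 0.5]
width: 0.883
t: 6.03
tcp_pos: [0.4973, 0.2857, 0.0926]
orientation: [[-0.059, 0.998, 0.003], [0.998, 0.059, 0.001], [0.001, 0.003, -1.0]]
wrist_force: [-0.0, 0.4, -0.0]
width: 0.668
[-0.70666967 -0.33903219 -0.0097662 ] [ 0.02460473 -0.00296163 -0.00132346] 0.6655588323290511 [0.49716662 0.28562164 0.09238044]
```

View pics/gside.png

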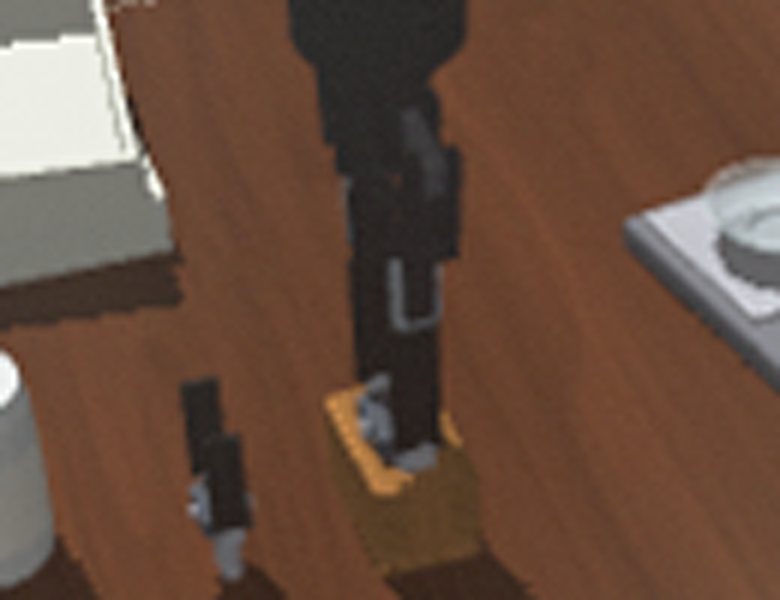

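```bash
python3 -m pendant '[[0,0,0,0,0,0,5.2],[0,0,0,0,0,0,4.8],[0,0,0,0,0,0,4.8],[0,0,0,0,0,0,4.8]]'
python3 -m pendant '[[0,0,0,0,0,0,4.4],[0,0,0,0,0,0,4.0],[0,0,0,0,0,0,3.6],[0,0,0,0,0,0,3.6],[0,0,0,0,0,0,3.6]]'
```

```text
t: 6.42
tcp_pos: [0.4971, 0.2856, 0.0923]
orientation: [[-0.059, 0.998, 0.002], [0.998, 0.059, 0.001], [0.001, 0.002, -1.0]]
wrist_force: [0.1, 0.4, -0.5]
width: 0.564
t: 6.83
tcp_pos: [0.4979, 0.2837, 0.0941]
orientation: [[-0.06, 0.998, 0.004], [0.998, 0.06, -0.003], [-0.003, 0.003, -1.0]]
wrist_force: [-0.5, -6.6, 11.6]
width: 0.423
```

```bash
python3 - <<'E'
from h import *
for n in('side',):
    f=shot(n)
    x,y=np.round(proj(f,(.4965,.2845,.13))).astype(int)
    cv2.imwrite(f'pics/i{n}.png',cv2.resize(f['color'][max(0,y-50):y+50,x-65:x+65],None,fx=6,fy=6,interpolation=cv2.INTER_CUBIC))
    cv2.imwrite(f'pics/i{n}r.png',f['color'])
o=telemetry.get_obs();print(o['wrist_force'],o['ft_torque'],o['width'],o['tcp_pos'])
E
```

```text
[-0.69400368 -6.49576951 10.95833115] [-1.30641797  0.17403718  0.00740739] 0.4233006256629447 [0.49789366 0.28372679 0.09410022]
```

View pics/iside.png

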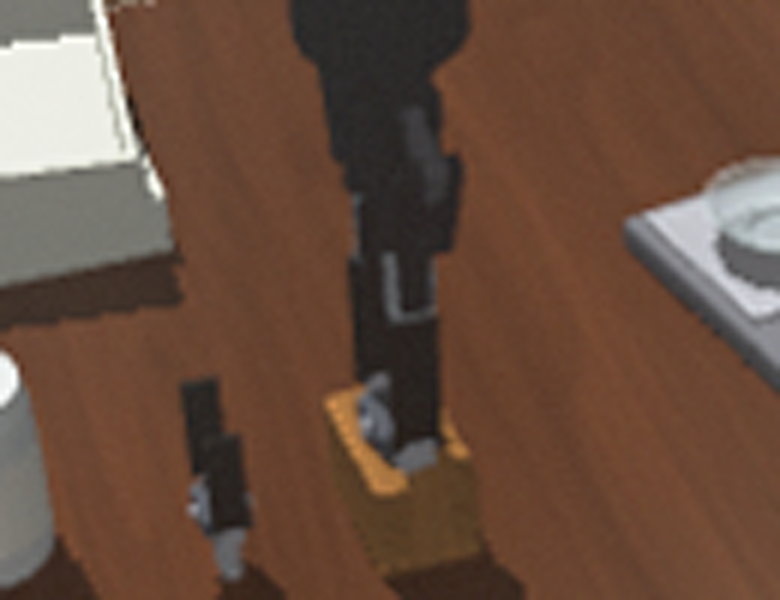

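```bash
python3 - <<'E'
from h import *
out=[]
for n in('side','top'):
    f=shot(n); x,y=np.round(proj(f,(.4965,.2845,.11))).astype(int)
    S=7
    x0,y0=x-40,max(0,y-40)
    im=cv2.resize(f['color'][y0:y0+80,x0:x0+57],None,fx=S,fy=S,interpolation=cv2.INTER_CUBIC)
    im=np.clip(im.astype(float)*1.8,0,255).astype(np.uint8)
    def mk(P,c):
        q=(proj(f,P)-[x0,y0]+.5)*S; cv2.circle(im,tuple(int(v) for v in q),3,c,-1)
    o=telemetry.get_obs();R=o['orientation'];p=o['tcp_pos']
    for sx in(-.018,.018):
        for sy in(-.011,.011): mk(p+R@[sx,sy,-.001],(0,0,255))
    c0=np.array([.4965,.2845,.006]);yv=np.array([-.056,.998,0]);xv=np.array([.998,.056,0])
    for sx in(-.033,.033):
        for sy in(-.012,.012):
            for z in (.127,.057): mk(c0+yv*sx+xv*sy+[0,0,z],(0,255,0))
    out.append(im)
cv2.imwrite('pics/k.png',np.hstack(out))
E
```

```text
(no output)
```

View pics/k.png

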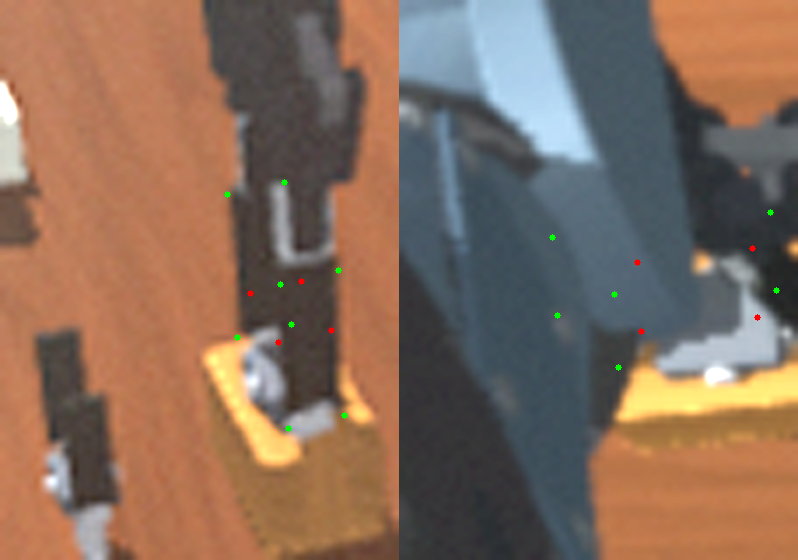

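```bash
python3 - <<'E'
from h import *
f=shot('side')
def back(P0,up,S,q):
    x,y=np.round(proj(f,P0)).astype(int); 
    return np.array([x-65+q[0]/S, max(0,y-up)+q[1]/S])
# e: TCP .2206, gap 62.8 ; tip bottom at (272,135)
x,y=np.round(proj(f,(.4965,.2845,.2))).astype(int);y=max(y,50)
obs=np.array([x-65+272/4,y-50+135/4])
yv=np.array([.059,-.998,0])
tcp=np.array([.4959,.2851,.2206])
for d in (.0314,.0364): 
    for bz in (0,.006,.013): print('e',obs,d,bz,proj(f,tcp+yv*d+[0,0,bz]))
x,y=np.round(proj(f,(.4965,.2845,.13))).astype(int)
obs=np.array([x-65+345/5,max(0,y-60)+195/5])
tcp=np.array([.4952,.2853,.1676])
print('a',obs,proj(f,tcp+yv*.0427),proj(f,tcp+yv*.0427+[0,0,.013]))
print(telemetry.get_obs())
E
```

```text
e [309.    75.75] 0.0314 0 [308.90931069  91.13882272]
e [309.    75.75] 0.0314 0.006 [308.80924052  89.05646955]
e [309.    75.75] 0.0314 0.013 [308.69149273  86.6056541 ]
e [309.    75.75] 0.0364 0 [309.54871757  92.11099818]
e [309.    75.75] 0.0364 0.006 [309.45093878  90.02591431]
e [309.    75.75] 0.0364 0.013 [309.33588336  87.57180951]
a [311.  94.] [310.88928806 111.08694485] [310.69420884 106.85187972]
{'t': 7.0333, 'qpos': array([ 0.32507351,  0.58909368,  1.65567377, -0.00445892,  0.89416524,
       -1.30303101]), 'qvel': array([ 0.00124183, -0.00068891,  0.00014805,  0.00087181, -0.00147631,
        0.0020343 ]), 'effort': array([ 2.81724885e+00, -3.64934099e+01, -1.25160760e+01,  1.44696649e+00,
       -9.92307477e-01, -3.07211804e-02]), 'tcp_pos': array([0.49790164, 0.28371179, 0.09408314]), 'orientation': array([[-0.06005462,  0.99818847,  0.00363557],
       [ 0.99819156,  0.0600637 , -0.00244339],
       [-0.00265733,  0.00348225, -0.99999041]]), 'wrist_force': array([-1.16016088, -6.21004704, 10.51368813]), 'ft_torque': array([-1.37008991,  0.21405309, -0.07302356]), 'width': 0.4227153063636335}
```

```bash
python3 -m pendant '[[0,0,0,0,0,0,5],[0,0,0,0,0,0,6.5],[0,0,0,0,0,0,8],[0,0,0,0,0,0,8.54],[0,0,0,0,0,-0.5,8.54],[0,0,0,0,0,-2,8.54],[0,0,0,0,0,-4,8.54],[0,0,0,0,0,-8,8.54],[0,0,0,0,0,-10,8.54],[0,0,0,0,0,-10,8.54]]'
python3 - <<'E'
from h import *
o=telemetry.get_obs();R=o['orientation'];p=o['tcp_pos'];print(p,o['width'])
out=[]
for n in('side','top'):
    f=shot(n); x,y=np.round(proj(f,p+[0,0,0.02])).astype(int); S=6
    x0,y0=x-45,max(0,y-45)
    im=cv2.resize(f['color'][y0:y0+95,x0:x0+66],None,fx=S,fy=S,interpolation=cv2.INTER_CUBIC)
    im=np.clip(im.astype(float)*2.2,0,255).astype(np.uint8)
    for sx in(-.0427,.0427):
        for sy in(-.011,.011):
            q=(proj(f,p+R@[sx,sy,-.013])-[x0,y0]+.5)*S; cv2.circle(im,tuple(int(v) for v in q),3,(0,0,255),-1)
    out.append(im)
cv2.imwrite('pics/l.png',np.hstack(out))
E
```

```text
t: 7.87
tcp_pos: [0.501, 0.2855, 0.1994]
orientation: [[-0.06, 0.998, 0.014], [0.998, 0.06, 0.001], [0.0, 0.014, -1.0]]
wrist_force: [1.7, 0.2, 0.0]
width: 1.002
[0.50100293 0.28550674 0.19944479] 1.0016988301144099
```

View pics/l.png

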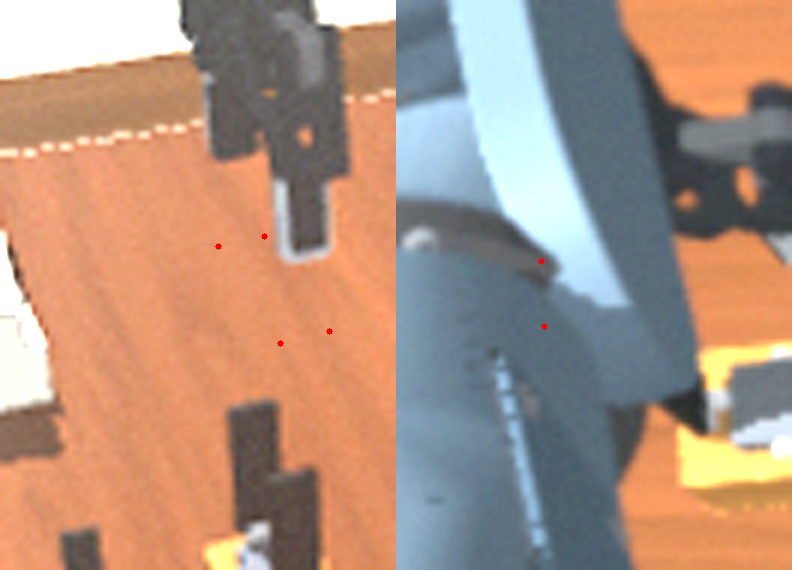

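```bash
python3 - <<'E'
from h import *
o=telemetry.get_obs();R=o['orientation'];p=o['tcp_pos'];print(p,o['width'])
f=shot('top'); x,y=np.round(proj(f,p+[0,-.04,0.03])).astype(int); S=8
x0,y0=x-45,max(0,y-30)
print(x0,y0)
im=cv2.resize(f['color'][y0:y0+70,x0:x0+90],None,fx=S,fy=S,interpolation=cv2.INTER_CUBIC)
im=np.clip(im.astype(float)*2.2,0,255).astype(np.uint8)
for dz,c in((0,(0,0,255)),(.035,(0,255,0))):
  for sx in(-.0427,.0427):
    for sy in(-.011,.011):
        q=(proj(f,p+R@[sx,sy,-.013-dz])-[x0,y0]+.5)*S; cv2.circle(im,tuple(int(v) for v in q),3,c,-1)
cv2.imwrite('pics/l2.png',im)
E
```

```text
[0.49785428 0.28429339 0.19505927] 1.0022742870026675
158 135
```

View pics/l2.png

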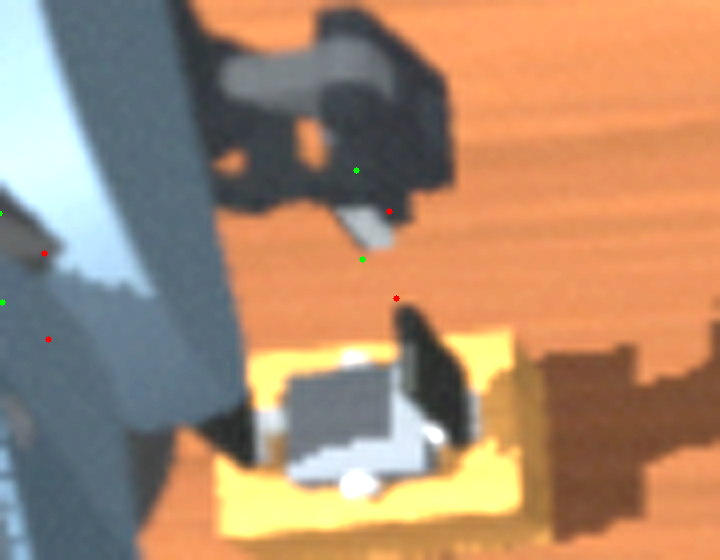

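The fingertips actually end about 37 mm above the reported TCP. Both views show it, and closing at 36 mm pressed on the handle tops, which are at 133 mm. I'll offset for that.

```bash
python3 -m pendant '[[0,0,0,0,-0.1,4,8.54],[0,0,0,0,-0.1,8,8.54],[0,0,0,0,-0.1,10.5,8.54],[0,0,0,0,-0.1,12.5,8.54],[0,0,0,0,-0.1,12.5,8.54],[0,0,0,0,-0.1,12.5,8.54]]'
python3 -m pendant '[[0,0,0,0,0,0.9,8.54],[0,0,0,0,0,1.8,8.54],[0,0,0,0,0,1.8,8.54],[0,0,0,0,0,1.8,8.54]]'
python3 - <<'E'
from h import *
for n in('side',):
    f=shot(n)
    x,y=np.round(proj(f,(.4965,.2845,.13))).astype(int)
    cv2.imwrite(f'pics/n{n}.png',cv2.resize(f['color'][max(0,y-50):y+50,x-65:x+65],None,fx=6,fy=6,interpolation=cv2.INTER_CUBIC))
o=telemetry.get_obs();print(o['wrist_force'],o['ft_torque'],o['width'],o['tcp_pos'])
E
```

```text
t: 8.52
tcp_pos: [0.4942, 0.2828, 0.0665]
orientation: [[-0.06, 0.998, -0.003], [0.998, 0.06, -0.005], [-0.004, -0.003, -1.0]]
wrist_force: [0.2, 1.3, 0.2]
width: 1.0
t: 8.85
tcp_pos: [0.4941, 0.2827, 0.0485]
orientation: [[-0.06, 0.998, -0.003], [0.998, 0.06, -0.005], [-0.004, -0.003, -1.0]]
wrist_force: [0.4, -0.4, 0.0]
width: 1.005
[ 0.30190124 -0.25612838 -0.28886654] [-0.01986604  0.00953416 -0.03604969] 0.9998172456297725 [0.49441364 0.28284281 0.04890445]
```

View pics/nside.png

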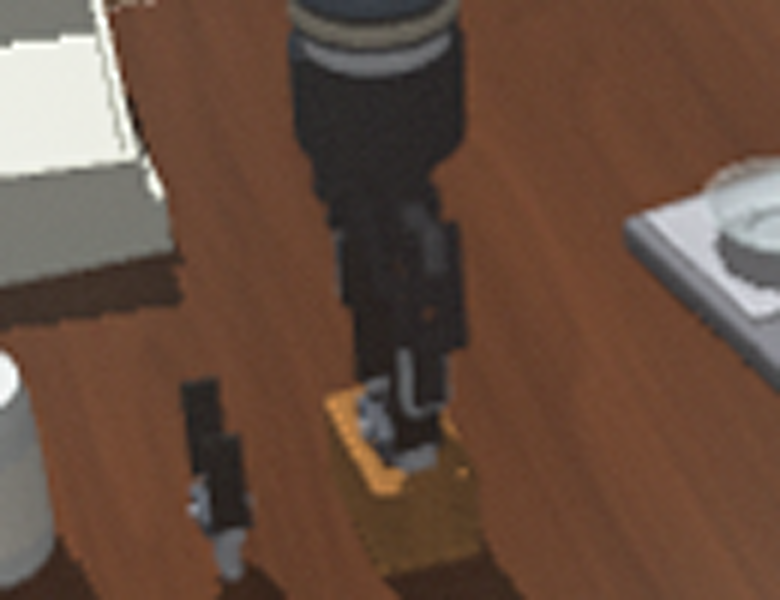

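```bash
python3 -m pendant '[[0,0,0,0.18,0.2,0,7.6],[0,0,0,0.18,0.2,0,7.0],[0,0,0,0.18,0.2,0,6.6],[0,0,0,0.18,0.2,0,6.3],[0,0,0,0.18,0.2,0,6.3],[0,0,0,0.18,0.2,0,6.3],[0,0,0,0.18,0.2,0,6.3]]' 40
```

```text
t: 9.48
tcp_pos: [0.4973, 0.2857, 0.0501]
orientation: [[-0.06, 0.998, 0.001], [0.998, 0.06, -0.002], [-0.003, 0.0, -1.0]]
wrist_force: [-0.6, 2.0, 5.1]
width: 0.736
```

```bash
python3 -m pendant '[[0,0,0,0,0,-0.5,6.3],[0,0,0,0,0,-1.2,6.3],[0,0,0,0,0,-1.2,6.3],[0,0,0,0,0,-1.2,6.3]]' 
python3 - <<'E'
from h import *
for n in('side',):
    f=shot(n)
    x,y=np.round(proj(f,(.4965,.2845,.13))).astype(int)
    cv2.imwrite(f'pics/o{n}.png',cv2.resize(f['color'][max(0,y-50):y+50,x-65:x+65],None,fx=6,fy=6,interpolation=cv2.INTER_CUBIC))
o=telemetry.get_obs();print(o['wrist_force'],o['ft_torque'],o['width'],o['tcp_pos'])
E
```

```text
t: 9.82
tcp_pos: [0.4975, 0.2856, 0.0625]
orientation: [[-0.06, 0.998, 0.001], [0.998, 0.06, -0.003], [-0.003, 0.001, -1.0]]
wrist_force: [0.4, 0.8, -2.8]
width: 0.743
[ 1.03366755e+00  1.19671901e-03 -1.61175322e+00] [-0.01300842 -0.05540307 -0.01564684] 0.7348597522202168 [0.49719233 0.28550002 0.06218054]
```

View pics/oside.png

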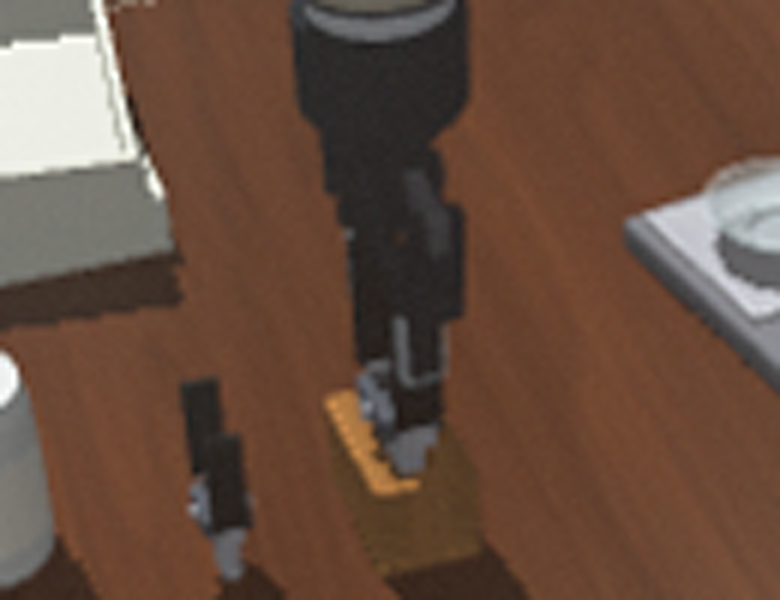

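```bash
python3 -m pendant '[[0,0,0,0,0,-2,6.3],[0,0,0,0,0,-4.5,6.3],[0,0,0,0,0,-8,6.3],[0,0,0,0,0,-11,6.3],[0,0,0,-3,0,-11.5,6.3],[0,0,4,-7,0,-11.5,6.3],[0,0,8,-11,-0.5,-11.5,6.3],[0,0,10.9,-15,-1.2,-11.5,6.3],[0,0,10.9,-19,-1.2,-11.5,6.3],[0,0,10.9,-23,-1.2,-11.5,6.3],[0,0,10.9,-27,-1.2,-11.5,6.3],[0,0,10.9,-31,-1.2,-11.5,6.3],[0,0,10.9,-35,-1.2,-11.5,6.3],[0,0,10.9,-39,-1.2,-11.5,6.3],[0,0,10.9,-43,-1.2,-11.5,6.3],[0,0,10.9,-47,-1.2,-11.5,6.3],[0,0,10.9,-51,-1.2,-11.5,6.3],[0,0,10.9,-54.5,-1.2,-11.5,6.3],[0,0,10.9,-56.5,-1.2,-11.5,6.3],[0,0,10.9,-57.3,-1.2,-11.5,6.3]]'
python3 -m pendant '[[0,0,0,0,0,0,6.3],[0,0,0,0,0,0,6.3]]'
```

```text
t: 11.53
tcp_pos: [0.5193, -0.2908, 0.1782]
orientation: [[0.134, 0.991, 0.001], [0.991, -0.134, -0.004], [-0.004, 0.001, -1.0]]
wrist_force: [0.4, -0.3, -2.1]
width: 0.739
t: 11.7
tcp_pos: [0.5185, -0.2902, 0.1774]
orientation: [[0.134, 0.991, -0.001], [0.991, -0.134, -0.003], [-0.003, -0.001, -1.0]]
wrist_force: [-1.1, -0.3, -0.8]
width: 0.738
```

```bash
python3 -m pendant '[[0,0,0,0.28,0.1,3,6.3],[0,0,0,0.28,0.1,6,6.3],[0,0,0,0.28,0.1,8.5,6.3],[0,0,0,0.28,0.1,9.8,6.3],[0,0,0,0.28,0.1,9.8,6.3],[0,0,0,0.28,0.1,9.8,6.3]]'
python3 - <<'E'
from h import *
import pickle
t=shot('top','t1.png');s=shot('side','s1.png');pickle.dump((t,s),open('f1.pkl','wb'))
o=telemetry.get_obs();print(o['tcp_pos'],o['orientation'],o['width'])
for n,f in(('t',t),('s',s)):
    x,y=np.round(proj(f,(.51,-.285,.04))).astype(int)
    cv2.imwrite(f'pics/q{n}.png',cv2.resize(f['color'][y-45:y+45,x-50:x+50],None,fx=7,fy=7,interpolation=cv2.INTER_CUBIC)); print(x-50,y-45)
E
```

```text
t: 12.2
tcp_pos: [0.5194, -0.2855, 0.0789]
orientation: [[0.132, 0.991, -0.003], [0.991, -0.132, -0.0], [-0.001, -0.003, -1.0]]
wrist_force: [0.5, -1.1, -1.3]
width: 0.739
[ 0.52079763 -0.28734223  0.08071789] [[ 1.32978233e-01  9.91118719e-01  6.89058716e-04]
 [ 9.91112509e-01 -1.32974827e-01 -3.69984734e-03]
 [-3.57536049e-03  1.17493387e-03 -9.99992918e-01]] 0.7398408636334465
403 124
341 262
```

View pics/qs.png

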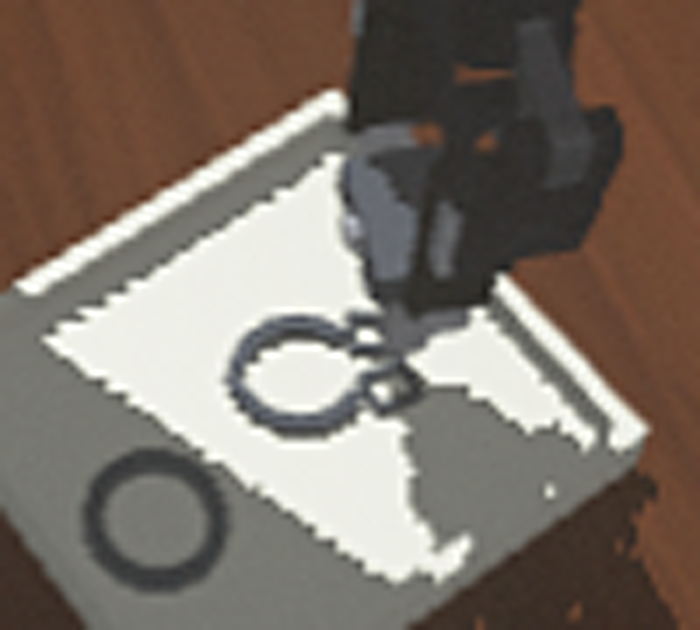

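View pics/qt.png

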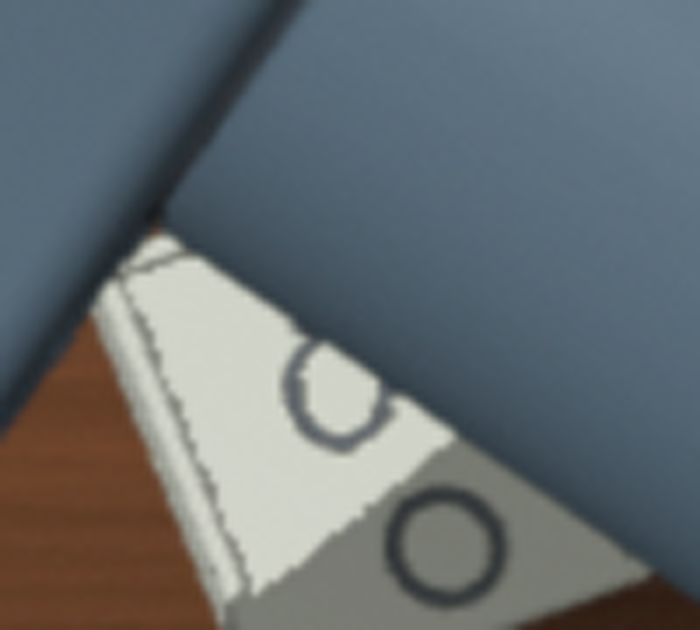

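```bash
python3 -m pendant '[[0,0,0,0,0,0,6.3],[0,0,0,0,0,0,6.3]]'
python3 - <<'E'
from h import *
import pickle
o=telemetry.get_obs();print(o['tcp_pos'])
s=shot('side','s2.png')
o=telemetry.get_obs();print(o['tcp_pos'],o['orientation'],o['width'])
s=shot('side','s2.png');pickle.dump(s,open('f2.pkl','wb'))
o=telemetry.get_obs();print(o['tcp_pos'],o['orientation'],o['width'])
x0,y0=375,290
im=cv2.resize(s['color'][y0:y0+40,x0:x0+50],None,fx=15,fy=15,interpolation=cv2.INTER_CUBIC)
R=o['orientation'];p=o['tcp_pos']
b=p+np.array([0,0,-.0437])
for sy in(-1,1):
    for P,c in(((b+R@[sy*.0092,0,0]),(0,0,255)),((b+R@[sy*.0092,0,-.0036]),(0,255,0))):
        q=(proj(s,P)-[x0,y0]+.5)*15; cv2.circle(im,tuple(int(v) for v in q),3,c,-1); print(proj(s,P))
cv2.imwrite('pics/q2.png',im)
E
```

```text
t: 12.47
tcp_pos: [0.5219, -0.2876, 0.0824]
orientation: [[0.133, 0.991, 0.003], [0.991, -0.132, -0.006], [-0.005, 0.004, -1.0]]
wrist_force: [0.5, 0.2, -1.8]
width: 0.739
[ 0.52186162 -0.28761466  0.08241444]
[ 0.5216168  -0.28768061  0.0821909 ] [[ 0.13266731  0.99115662  0.00281903]
 [ 0.99114815 -0.13265083 -0.00539451]
 [-0.00497286  0.00350975 -0.99998148]] 0.7417574970180275
[ 0.5213634  -0.28764307  0.08187027] [[ 0.13282194  0.99113726  0.00229571]
 [ 0.99112897 -0.13280923 -0.00500716]
 [-0.00465789  0.00294041 -0.99998483]] 0.7383836639287953
[398.10513647 310.72153573]
[398.30795779 309.81746892]
[395.50178419 302.65582307]
[395.69311214 301.73939078]
```

View pics/q2.png

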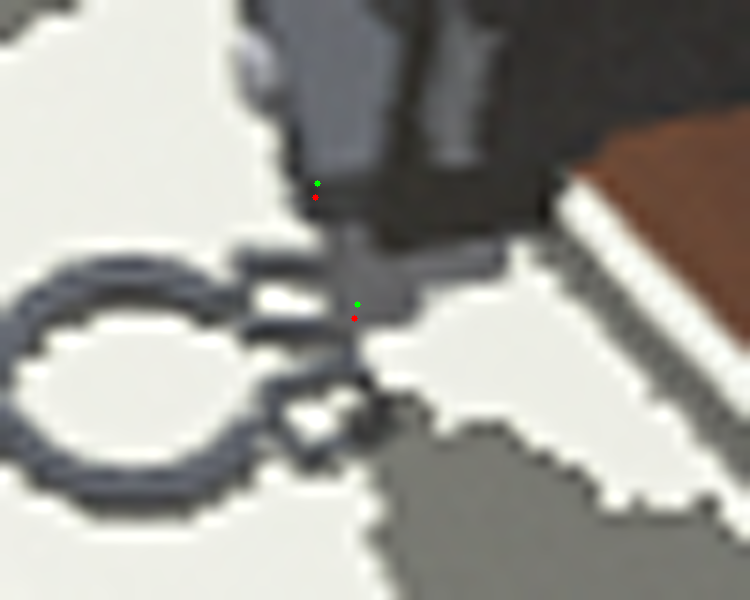

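```bash
python3 - <<'E'
from h import *
import pickle
s=pickle.load(open('f2.pkl','rb'))
x0,y0=385,300
g=s['color'][y0:y0+24,x0:x0+32].astype(float)
im=np.clip((g-20)*1.9,0,255).astype(np.uint8)
cv2.imwrite('pics/q3.png',cv2.resize(im,None,fx=24,fy=24,interpolation=cv2.INTER_NEAREST))
E
```

```text
(no output)
```

View pics/q3.png

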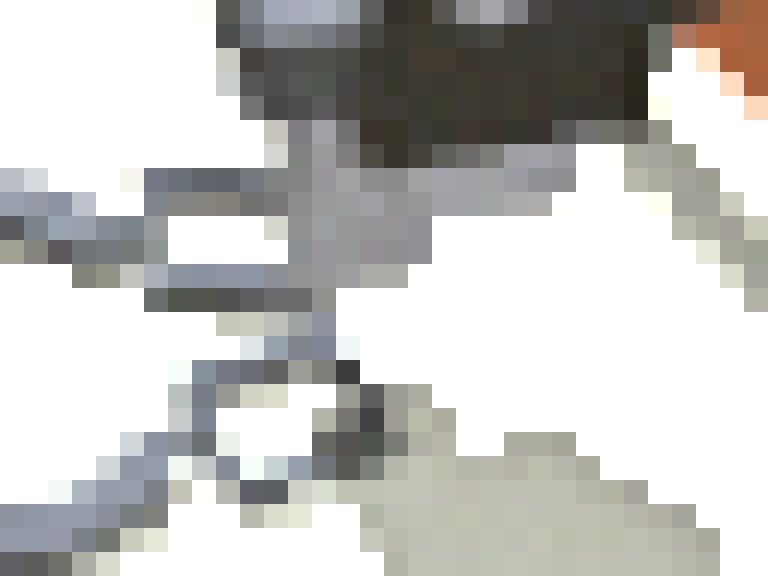

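```bash
python3 - <<'E'
from h import *
import pickle
s=pickle.load(open('f2.pkl','rb')); s0=pickle.load(open('f0.pkl','rb'))[1]
x0,y0=385,300
out=[]
for f in(s0,s):
    g=f['color'][y0:y0+24,x0:x0+32].astype(float)
    out.append(cv2.resize(np.clip((g-20)*1.5,0,255).astype(np.uint8),None,fx=12,fy=12,interpolation=cv2.INTER_NEAREST))
cv2.imwrite('pics/q4.png',np.hstack(out))
E
```

```text
(no output)
```

View pics/q4.png

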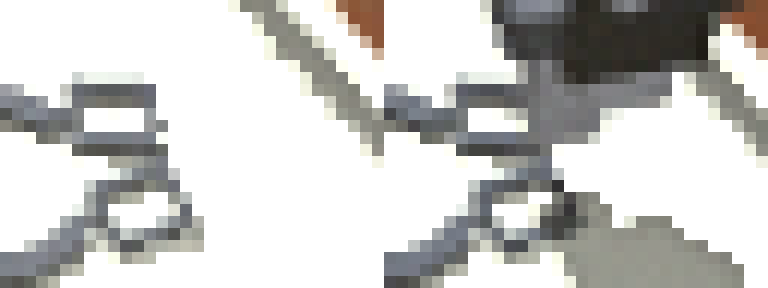

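```bash
python3 - <<'E'
from h import *
import pickle
s=pickle.load(open('f2.pkl','rb'))
p=np.array([.52136,-.28764,.08187]);x=np.array([.1328,.991,0]);y=np.array([.991,-.1328,0])
b=p+[0,0,-.0437]
for d in(-.0065,0,.0065): print(proj(s,b-x*.0142+y*d+[0,0,.0036]))
# eyes via side camera
for nm,e in(('L',(.5229,-.2781,.01)),('R',(.5199,-.2961,.01))): print(nm,proj(s,e))
# image jacobian
c=b-x*.0142
for k in range(3):
    d=np.zeros(3);d[k]=.001; print(proj(s,c+d)-proj(s,c))
E
```

```text
[395.8640155  312.61065282]
[399.03316408 312.07622493]
[402.19592084 311.54240065]
L [394.04742182 309.35247421]
R [396.2609881  317.30954311]
[ 0.4619851  -0.14101374]
[-0.20750709 -0.43447594]
[ 0.05919909 -0.24766944]
```

```bash
python3 -m pendant '[[0,0,0,-0.07,-0.2,1,6.3],[0,0,0,-0.07,-0.2,2,6.3],[0,0,0,-0.07,-0.2,2.4,6.3],[0,0,0,-0.07,-0.2,2.4,6.3],[0,0,0,-0.07,-0.2,2.4,6.3],[0,0,0,-0.07,-0.2,2.4,6.3]]'
python3 - <<'E'
from h import *
import pickle
s=shot('side','s3.png');pickle.dump(s,open('f3.pkl','wb'))
o=telemetry.get_obs();print(o['tcp_pos'],o['orientation'],o['width'],o['wrist_force'])
x0,y0=375,295
g=s['color'][y0:y0+34,x0:x0+46].astype(float)
cv2.imwrite('pics/q5.png',cv2.resize(np.clip((g-20)*1.5,0,255).astype(np.uint8),None,fx=16,fy=16,interpolation=cv2.INTER_NEAREST))
p=o['tcp_pos'];R=o['orientation']
for d in(-.0065,0,.0065): print(proj(s,p+R@[-.0142,d,0]+[0,0,-.0437+.0036]))
E
```

```text
t: 13.07
tcp_pos: [0.5194, -0.2883, 0.0576]
orientation: [[0.133, 0.991, 0.002], [0.991, -0.133, -0.005], [-0.004, 0.003, -1.0]]
wrist_force: [-0.7, 0.8, -1.9]
width: 0.738
[ 0.51952259 -0.28838439  0.05786142] [[ 0.13289298  0.99112721  0.00251139]
 [ 0.99111878 -0.13287874 -0.00517659]
 [-0.00479695  0.00317702 -0.99998345]] 0.7425574558679425 [-1.07466225  0.39522448 -1.45746727]
[393.84455849 319.02482089]
[396.95351165 318.49072969]
[400.05646502 317.95718886]
```

View pics/q5.png

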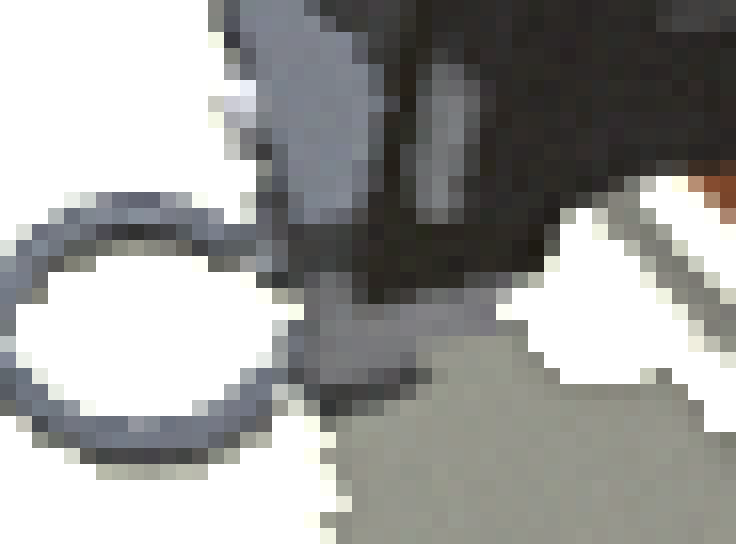

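```bash
python3 -m pendant '[[0,0,0,0,-0.1,0.15,6.3],[0,0,0,0,-0.1,0.3,6.3],[0,0,0,0,-0.1,0.4,6.3],[0,0,0,0,-0.1,0.4,6.3]]'
python3 -m pendant '[[0,0,0,0,0,0.1,6.3],[0,0,0,0,0,0.15,6.3],[0,0,0,0,0,0.15,6.3]]'
```

```text
t: 13.45
tcp_pos: [0.5186, -0.2883, 0.0541]
orientation: [[0.133, 0.991, 0.003], [0.991, -0.133, -0.005], [-0.005, 0.003, -1.0]]
wrist_force: [-0.6, 0.7, -0.1]
width: 0.737
t: 13.7
tcp_pos: [0.5192, -0.2885, 0.0538]
orientation: [[0.133, 0.991, 0.004], [0.991, -0.133, -0.006], [-0.005, 0.005, -1.0]]
wrist_force: [-0.9, 1.7, 5.8]
width: 0.74
```

```bash
python3 -m pendant '[[0,0,0,0,-0.05,-0.2,6.3],[0,0,0,0,-0.05,-0.2,6.3],[0,0,0,0,-0.05,-0.2,6.3]]'
python3 - <<'E'
from h import *
import pickle
s=shot('side','s4.png');pickle.dump(s,open('f4.pkl','wb'))
s0=pickle.load(open('f0.pkl','rb'))[1]
o=telemetry.get_obs();print(o['tcp_pos'],o['width'],o['wrist_force'],o['ft_torque'])
x0,y0=375,295
out=[]
for f in (s0,s):
    g=f['color'][y0:y0+34,x0:x0+36].astype(float)
    im=cv2.resize(np.clip((g-20)*1.5,0,255).astype(np.uint8),None,fx=11,fy=11,interpolation=cv2.INTER_NEAREST)
    out.append(im)
p=o['tcp_pos'];R=o['orientation']
for d in(-.0065,0,.0065): print(proj(s,p+R@[-.0142,d,0]+[0,0,-.0437+.0036]))
cv2.imwrite('pics/q6.png',np.hstack(out))
E
```

```text
t: 13.95
tcp_pos: [0.5187, -0.2884, 0.0558]
orientation: [[0.133, 0.991, 0.004], [0.991, -0.133, -0.006], [-0.006, 0.005, -1.0]]
wrist_force: [0.3, 0.1, -1.9]
width: 0.738
[ 0.51857309 -0.28835212  0.05558313] 0.7402128020412357 [-0.8466167  -0.45528969 -1.09646009] [ 0.01716381 -0.02097269  0.01216155]
[393.28215832 319.68533825]
[396.38667877 319.15003565]
[399.48527892 318.61527258]
```

View pics/q6.png

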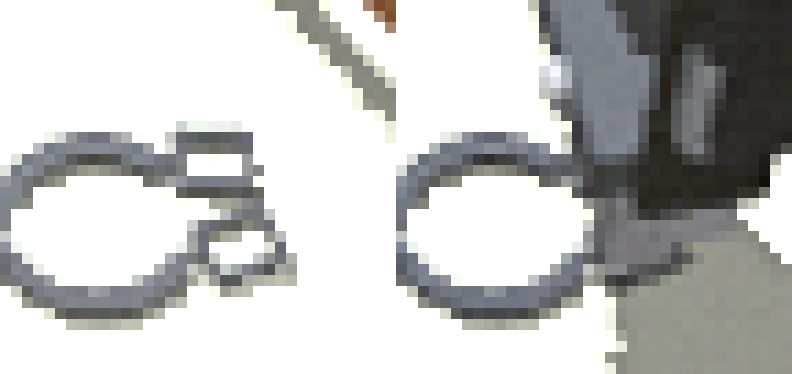

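```bash
python3 -m pendant '[[0.2,0.2,0,0.12,-0.05,0,6.3],[0.2,0.2,0,0.12,-0.05,0.1,6.3],[0.2,0.2,0,0.12,-0.05,0.2,6.3],[0.2,0.2,0,0.12,-0.05,0.3,6.3],[0.2,0.2,0,0.12,-0.05,0.35,6.3],[0.2,0.2,0,0.12,-0.05,0.35,6.3]]'
```

```text
t: 14.5
tcp_pos: [0.519, -0.2873, 0.0532]
orientation: [[0.133, 0.991, 0.002], [0.991, -0.133, -0.002], [-0.002, 0.003, -1.0]]
wrist_force: [-0.5, 0.5, 6.3]
width: 0.734
```

```bash
python3 - <<'E'
from h import *
s=shot('side','s5.png')
for i in range(3):
    o=telemetry.get_obs();print(o['tcp_pos'],o['width'],o['wrist_force'],o['ft_torque']); shot('side')
x0,y0=375,295
g=s['color'][y0:y0+34,x0:x0+46].astype(float)
cv2.imwrite('pics/q7.png',cv2.resize(np.clip((g-20)*1.5,0,255).astype(np.uint8),None,fx=16,fy=16,interpolation=cv2.INTER_NEAREST))
E
```

```text
[ 0.51905142 -0.28728498  0.05326611] 0.7374650743913291 [-0.57595588  1.59606805  6.05287535] [0.29884999 0.11413029 0.01090564]
[ 0.51905927 -0.28726433  0.05326743] 0.7405421079984784 [-0.29770826  1.28583924  7.0380801 ] [0.34979622 0.06878915 0.01087747]
[ 0.5190708  -0.28729221  0.05328778] 0.7401430694533603 [-0.13048054  1.74438926  6.32994167] [ 0.32866337  0.06399457 -0.02278191]
```

View pics/q7.png

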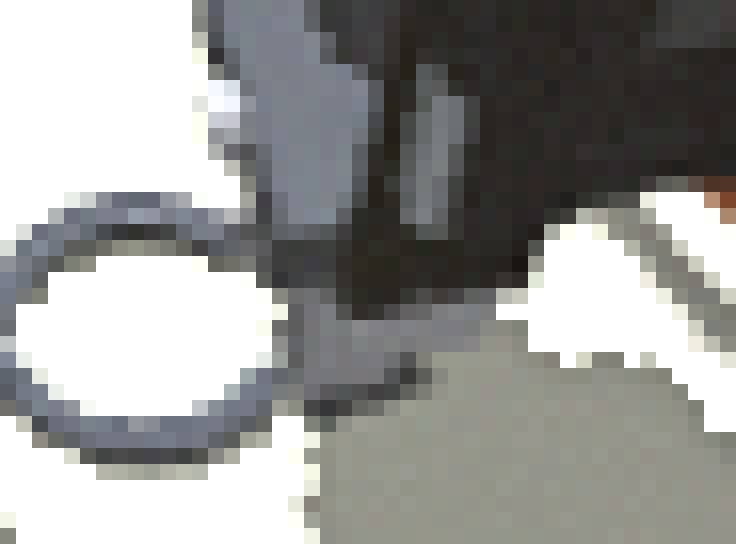

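```bash
python3 -m pendant '[[0,0,0,0,0,-0.25,6.2],[0,0,0,0.09,0,-0.25,6.2],[0,0,0,0.09,0,-0.15,6.2],[0,0,0,0.09,0,0,6.2],[0,0,0,0.09,0,0.1,6.2],[0,0,0,0.09,0,0.15,6.2],[0,0,0,0.09,0,0.15,6.2]]'
python3 - <<'E'
from h import *
o=telemetry.get_obs();print(o['tcp_pos'],o['width'],o['wrist_force'],o['ft_torque'])
E
```

```text
t: 15.28
tcp_pos: [0.5189, -0.2862, 0.0512]
orientation: [[0.133, 0.991, 0.002], [0.991, -0.133, -0.002], [-0.002, 0.002, -1.0]]
wrist_force: [-0.6, 0.2, -1.5]
width: 0.729
[ 0.51894273 -0.28620864  0.05122473] 0.7294652343378504 [-0.57984995  0.20193304 -1.49654219] [-0.01681999 -0.08374214 -0.00223391]
```

```bash
python3 -m pendant '[[0,0,0,0,0,0.1,6.2],[0,0,0,0,0,0.15,6.2],[0,0,0,0,0,0.15,6.2]]'
python3 -m pendant '[[0,0,0,0,0,0.07,6.2],[0,0,0,0,0,0.12,6.2],[0,0,0,0,0,0.12,6.2]]'
```

```text
t: 15.53
tcp_pos: [0.5192, -0.2864, 0.0505]
orientation: [[0.133, 0.991, 0.002], [0.991, -0.133, -0.002], [-0.002, 0.003, -1.0]]
wrist_force: [-0.2, -0.1, 4.7]
width: 0.728
t: 15.78
tcp_pos: [0.5197, -0.2864, 0.0504]
orientation: [[0.134, 0.991, 0.004], [0.991, -0.134, -0.003], [-0.002, 0.004, -1.0]]
wrist_force: [0.0, 0.9, 8.1]
width: 0.729
```

```bash
python3 -m pendant '[[0,0,0,0,0,0.02,5.9],[0,0,0,0,0,-0.04,5.6],[0,0,0,0,0,-0.11,5.3],[0,0,0,0,0,-0.16,5.0],[0,0,0,0,0,-0.18,5.0],[0,0,0,0,0,-0.18,5.0]]'
```

```text
t: 16.28
tcp_pos: [0.5202, -0.2877, 0.0528]
orientation: [[0.133, 0.991, 0.005], [0.991, -0.133, -0.005], [-0.004, 0.005, -1.0]]
wrist_force: [-1.0, -2.0, 5.9]
width: 0.587
```

```bash
python3 -m pendant '[[0,0,0,0,0,-0.05,4.8],[0,0,0,0,0,-0.1,4.6],[0,0,0,0,0,-0.14,4.4],[0,0,0,0,0,-0.17,4.2],[0,0,0,0,0,-0.2,4.0],[0,0,0,0,0,-0.2,4.0],[0,0,0,0,0,-0.2,4.0]]'
python3 - <<'E'
from h import *
import pickle
s=shot('side','s6.png');pickle.dump(s,open('f6.pkl','wb'))
o=telemetry.get_obs();print(o['tcp_pos'],o['width'],o['wrist_force'],o['ft_torque'])
x0,y0=365,290
g=s['color'][y0:y0+42,x0:x0+56].astype(float)
cv2.imwrite('pics/q8.png',cv2.resize(np.clip((g-20)*1.5,0,255).astype(np.uint8),None,fx=14,fy=14,interpolation=cv2.INTER_CUBIC))
E
```

```text
t: 16.87
tcp_pos: [0.5201, -0.2873, 0.0545]
orientation: [[0.133, 0.991, 0.005], [0.991, -0.133, -0.004], [-0.004, 0.005, -1.0]]
wrist_force: [0.8, -0.3, -0.6]
width: 0.47
[ 0.52012668 -0.2872837   0.0544558 ] 0.4718543419772737 [ 0.38396749 -0.78817885  0.23230171] [-0.14483027 -0.17845869  0.00803156]
```

View pics/q8.png

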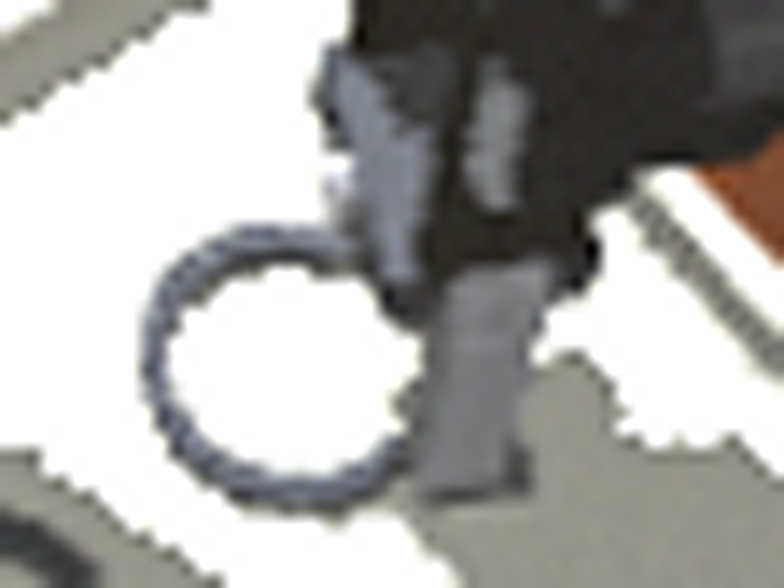

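```bash
python3 -m pendant '[[0,0,0,0,0,-0.2,3.9],[0,0,0,0,0,-0.6,3.9],[0,0,0,0,0,-1.2,3.9],[0,0,0,0,0,-2.2,3.9],[0,0,0,0,0,-3.5,3.9],[0,0,0,0,0,-4.5,3.9],[0,0,0,0,0,-4.5,3.9]]'
python3 - <<'E'
from h import *
import pickle
s=shot('side','s7.png');pickle.dump(s,open('f7.pkl','wb'))
o=telemetry.get_obs();print(o['tcp_pos'],o['width'],o['wrist_force'],o['ft_torque'])
x0,y0=350,265
g=s['color'][y0:y0+80,x0:x0+90].astype(float)
cv2.imwrite('pics/q9.png',cv2.resize(np.clip((g-20)*1.5,0,255).astype(np.uint8),None,fx=8,fy=8,interpolation=cv2.INTER_CUBIC))
E
```

```text
t: 17.5
tcp_pos: [0.5215, -0.2882, 0.1024]
orientation: [[0.133, 0.991, 0.009], [0.991, -0.133, -0.008], [-0.006, 0.01, -1.0]]
wrist_force: [0.3, -0.4, -1.9]
width: 0.461
[ 0.5209591  -0.28782313  0.10127947] 0.4625506254652903 [ 0.35376537 -0.12342768 -1.78966164] [ 0.03173493  0.00219168 -0.01258068]
```

View pics/q9.png

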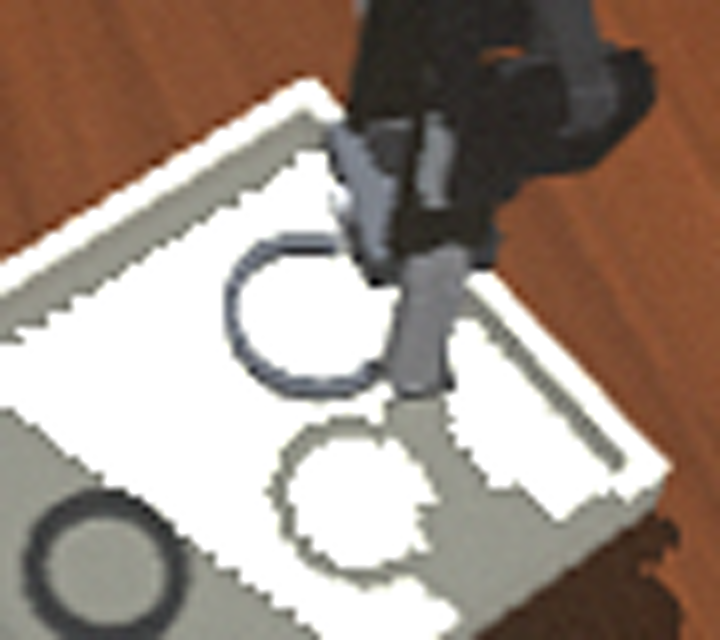

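```bash
python3 -m pendant '[[0,0,0,0,0,-2.5,3.9],[0,0,0,0,0,-5,3.9],[0,0,0,2,0.5,-6,3.9],[0,0,0,5,1.5,-6,3.9],[0,0,0,8.5,2.6,-6,3.9],[0,0,0,12,3.7,-6,3.9],[0,0,0,15.5,4.8,-6,3.9],[0,0,0,19,6,-6,3.9],[0,0,0,22,7,-6,3.9],[0,0,0,25,8,-6,3.9],[0,0,0,27,8.5,-6,3.9],[0,0,0,28.2,8.78,-6,3.9],[0,0,0,28.2,8.78,-6,3.9],[0,0,0,28.2,8.78,-6,3.9],[0,0,0,28.2,8.78,-6,3.9]]'
python3 - <<'E'
from h import *
import pickle
t=shot('top','t8.png');s=shot('side','s8.png');pickle.dump((t,s),open('f8.pkl','wb'))
o=telemetry.get_obs();print(o['tcp_pos'],o['orientation'],o['width'],o['wrist_force'])
for n,f in(('t',t),('s',s)):
    x,y=np.round(proj(f,(.63,-.018,.11))).astype(int); print(x-45,y-40)
    g=f['color'][y-40:y+40,x-45:x+45].astype(float)
    cv2.imwrite(f'pics/u{n}.png',cv2.resize(np.clip((g-10)*1.2,0,255).astype(np.uint8),None,fx=8,fy=7.5,interpolation=cv2.INTER_CUBIC))
E
```

```text
t: 18.8
tcp_pos: [0.6443, -0.021, 0.1601]
orientation: [[0.134, 0.991, 0.006], [0.991, -0.134, -0.007], [-0.006, 0.007, -1.0]]
wrist_force: [0.4, 0.3, -1.1]
width: 0.461
[ 0.64451266 -0.02133917  0.16034392] [[ 0.13533996  0.99077633  0.00673537]
 [ 0.99078125 -0.13529344 -0.00694206]
 [-0.00596678  0.00761282 -0.99995322]] 0.46214700472294495 [ 0.11444591 -0.23513288 -1.31579819]
289 75
351 141
```

View pics/us.png

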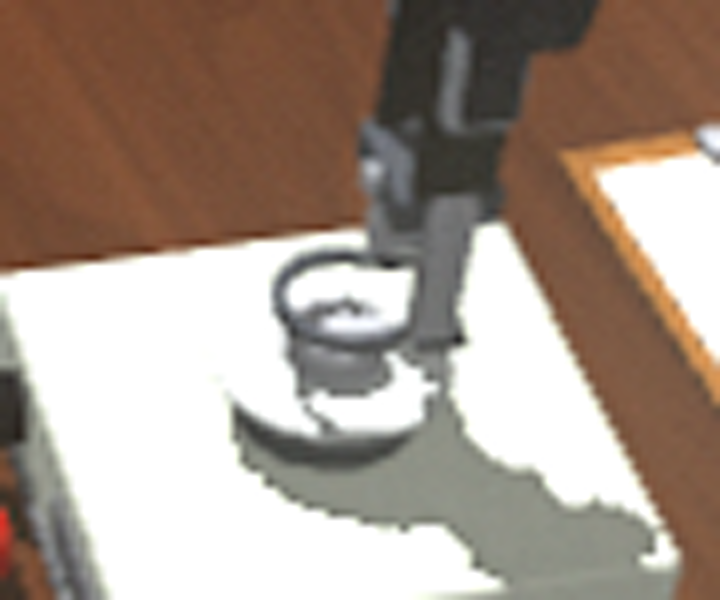

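View pics/ut.png

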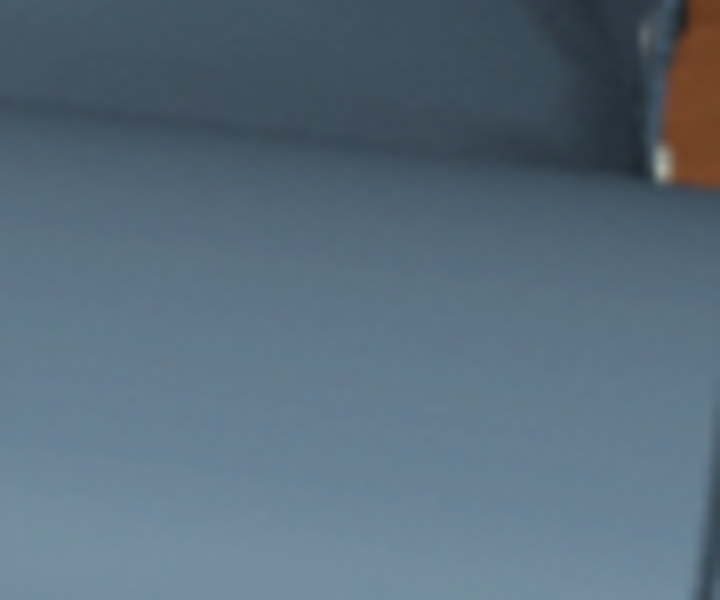

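```bash
python3 - <<'E'
from h import *
import pickle
t,s=pickle.load(open('f8.pkl','rb')); s0=pickle.load(open('f0.pkl','rb'))[1]
c=(.625,-.0176)
def g(im):
    im=np.clip((im.astype(float)-10)*1.2,0,255).astype(np.uint8)
    for k in range(0,im.shape[1],50): cv2.line(im,(k,0),(k,6),(0,0,255),1); cv2.line(im,(0,k),(6,k),(0,0,255),1)
    return im
cv2.imwrite('pics/v.png',np.hstack([g(rect(s,c,.1136,.04,.0002)),g(rect(s0,c,.1019,.04,.0002))]))
E
```

```text
(no output)
```

View pics/v.png

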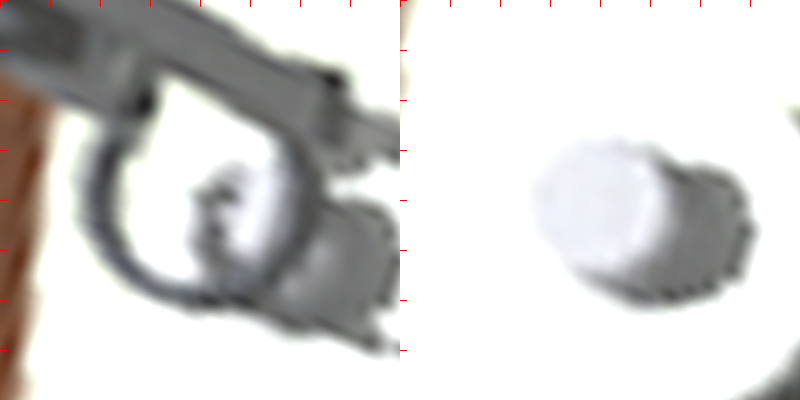

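```bash
python3 -m pendant '[[0.36,0.24,0,-0.16,-0.09,0.3,3.9],[0.36,0.24,0,-0.16,-0.09,0.6,3.9],[0.36,0.24,0,-0.16,-0.09,0.6,3.9],[0.36,0.24,0,-0.16,-0.09,0.6,3.9],[0.36,0.24,0,-0.16,-0.09,0.6,3.9]]'
python3 - <<'E'
from h import *
import pickle
s=shot('side','s9.png');pickle.dump(s,open('f9.pkl','wb'))
o=telemetry.get_obs();print(o['tcp_pos'],o['orientation'],o['width'],o['wrist_force'])
c=(.625,-.0176); z=o['tcp_pos'][2]-.0467
def g(im):
    im=np.clip((im.astype(float)-10)*1.2,0,255).astype(np.uint8)
    for k in range(0,im.shape[1],50): cv2.line(im,(k,0),(k,6),(0,0,255),1); cv2.line(im,(0,k),(6,k),(0,0,255),1)
    return im
f=s; x,y=np.round(proj(f,(.625,-.018,.1))).astype(int)
q=f['color'][y-22:y+22,x-22:x+22].astype(float)
cv2.imwrite('pics/w.png',np.hstack([g(rect(s,c,z,.04,.0002)),cv2.resize(np.clip((q-10)*1.2,0,255).astype(np.uint8),(400,400),interpolation=cv2.INTER_CUBIC)]))
E
```

```text
t: 19.32
tcp_pos: [0.6434, -0.0231, 0.1542]
orientation: [[0.136, 0.991, 0.001], [0.991, -0.136, -0.002], [-0.002, 0.001, -1.0]]
wrist_force: [0.4, 0.1, -1.8]
width: 0.463
[ 0.64349748 -0.02297634  0.154358  ] [[ 0.13542016  0.99078755  0.00118895]
 [ 0.99078663 -0.13541766 -0.00197677]
 [-0.00179755  0.00144569 -0.99999734]] 0.45621552916835306 [-0.0994774   0.36680592 -1.46302922]
```

View pics/w.png

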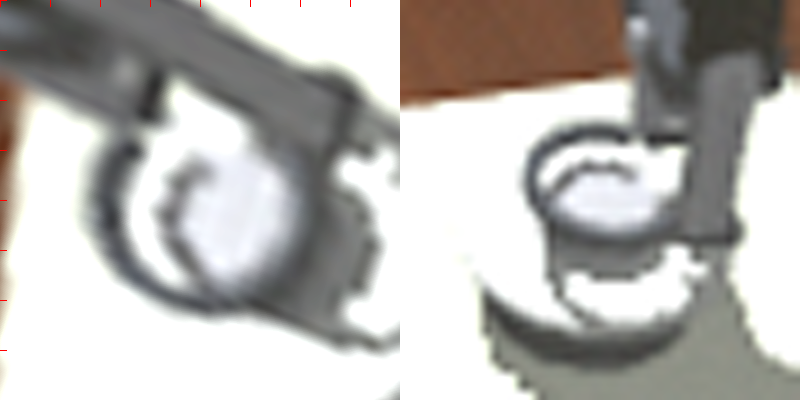

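```bash
python3 -m pendant '[[0,0,0,-0.04,-0.055,0.15,3.9],[0,0,0,-0.04,-0.055,0.35,3.9],[0,0,0,-0.04,-0.055,0.55,3.9],[0,0,0,-0.04,-0.055,0.65,3.9],[0,0,0,-0.04,-0.055,0.65,3.9]]'
python3 -m pendant '[[0,0,0,0,0,0.1,3.9],[0,0,0,0,0,0.2,3.9],[0,0,0,0,0,0.2,3.9]]'
```

```text
t: 19.78
tcp_pos: [0.6426, -0.0232, 0.1474]
orientation: [[0.135, 0.991, 0.0], [0.991, -0.135, -0.002], [-0.002, 0.001, -1.0]]
wrist_force: [0.6, 0.3, -2.2]
width: 0.458
t: 20.03
tcp_pos: [0.6431, -0.0233, 0.1463]
orientation: [[0.135, 0.991, 0.002], [0.991, -0.135, -0.002], [-0.002, 0.002, -1.0]]
wrist_force: [-1.1, -0.8, 3.4]
width: 0.458
```

```bash
python3 -m pendant '[[0,0,0,-0.07,-0.07,-0.05,3.9],[0,0,0,-0.07,-0.07,0,3.9],[0,0,0,-0.07,-0.07,0.1,3.9],[0,0,0,-0.07,-0.07,0.15,3.9]]'
python3 - <<'E'
from h import *
import pickle
s=shot('side','s10.png');pickle.dump(s,open('f10.pkl','wb'))
o=telemetry.get_obs();print(o['tcp_pos'],o['orientation'][:,2],o['width'],o['wrist_force'],o['ft_torque'])
c=(.625,-.0176); z=o['tcp_pos'][2]-.0467
f=s; x,y=np.round(proj(f,(.625,-.018,.1))).astype(int)
q=f['color'][y-22:y+22,x-22:x+22].astype(float)
g=lambda im:np.clip((im.astype(float)-10)*1.2,0,255).astype(np.uint8)
cv2.imwrite('pics/x.png',np.hstack([g(rect(s,c,z,.04,.0002)),cv2.resize(g(q),(400,400),interpolation=cv2.INTER_CUBIC)]))
E
```

```text
t: 20.37
tcp_pos: [0.6429, -0.024, 0.146]
orientation: [[0.135, 0.991, 0.003], [0.991, -0.135, -0.002], [-0.002, 0.003, -1.0]]
wrist_force: [-1.1, -0.1, 6.5]
width: 0.463
[ 0.64293161 -0.02404831  0.14602804] [ 0.00322599 -0.00244413 -0.99999181] 0.4608721937475362 [-0.63125054  0.75451762  5.61248964] [0.13668374 0.31653764 0.01760555]
```

View pics/x.png

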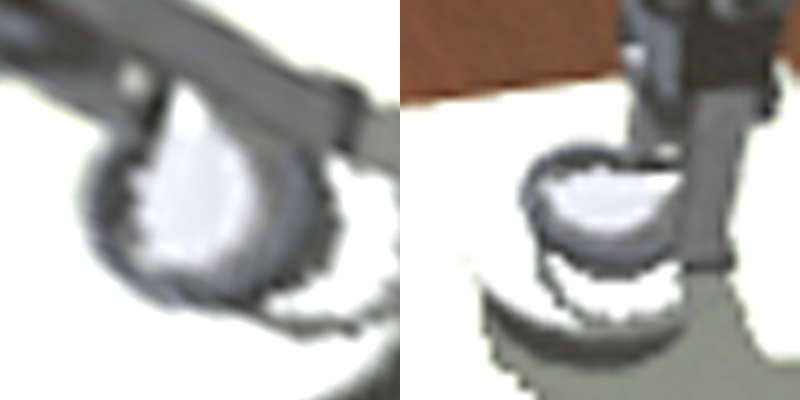

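```bash
python3 -m pendant '[[0,0,0,0,-0.05,-0.05,3.9],[0,0,0,0.02,-0.13,-0.05,3.9],[0,0,0,0.02,-0.13,0.05,3.9],[0,0,0,0.02,-0.13,0.1,3.9],[0,0,0,0.02,-0.13,0.1,3.9]]'
python3 - <<'E'
from h import *
shot('side')
o=telemetry.get_obs();print(o['tcp_pos'],o['orientation'][:,2],o['width'],o['wrist_force'],o['ft_torque'])
E
```

```text
t: 20.83
tcp_pos: [0.6426, -0.024, 0.1462]
orientation: [[0.135, 0.991, 0.006], [0.991, -0.135, -0.003], [-0.002, 0.006, -1.0]]
wrist_force: [-0.4, -0.2, 6.3]
width: 0.459
[ 0.64262051 -0.02397656  0.14615104] [ 0.00553352 -0.00301614 -0.99998014] 0.45921146575178096 [0.25965288 0.90728916 5.48866229] [0.04490253 0.0478578  0.00895674]
```

```bash
python3 - <<'E'
from h import *
import pickle
s=shot('side','s11.png');pickle.dump(s,open('f11.pkl','wb'))
c=(.625,-.0176)
im=rect(s,c,.1017,.025,.0001).astype(float)
im=np.clip((im/255)**.6*255,0,255).astype(np.uint8)
for k in range(0,500,50): cv2.line(im,(k,0),(k,6),(0,0,255),1); cv2.line(im,(0,k),(6,k),(0,0,255),1)
cv2.imwrite('pics/y.png',im)
E
```

```text
(no output)
```

View pics/y.png

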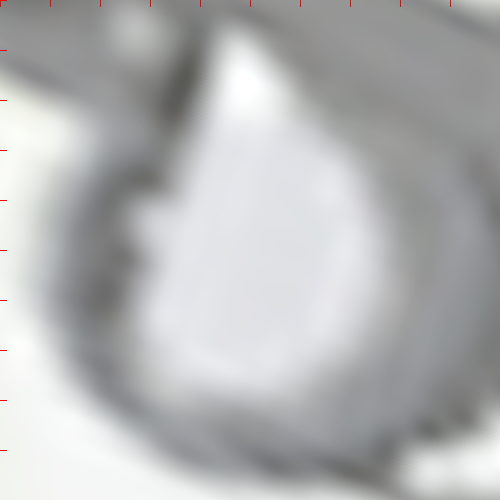

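```bash
python3 -m pendant '[[0,0,0,0,0,-0.4,3.9],[0.26,0,0,0.15,0.05,-0.5,3.9],[0.26,0,0,0.35,0.13,-0.5,3.9],[0.26,0,0,0.35,0.13,-0.4,3.9],[0.26,0,0,0.35,0.13,-0.4,3.9],[0.26,0,0,0.35,0.13,-0.4,3.9]]'
python3 - <<'E'
from h import *
import pickle
s=shot('side','s12.png');pickle.dump(s,open('f12.pkl','wb'))
o=telemetry.get_obs();print(o['tcp_pos'],o['orientation'][:,2],o['width'],o['wrist_force'],o['ft_torque'])
c=(.625,-.0176);z=o['tcp_pos'][2]-.0467
s0=pickle.load(open('f0.pkl','rb'))[1]
out=[]
for f in(s,s0):
    im=rect(f,c,z,.04,.0002).astype(float)
    im=np.clip((im/255)**.8*280,0,255).astype(np.uint8)
    for k in range(0,400,50): cv2.line(im,(k,0),(k,6),(0,0,255),1); cv2.line(im,(0,k),(6,k),(0,0,255),1)
    out.append(im)
cv2.imwrite('pics/aa.png',np.hstack(out))
E
```

```text
t: 21.43
tcp_pos: [0.6438, -0.0205, 0.1494]
orientation: [[0.135, 0.991, -0.001], [0.991, -0.135, -0.002], [-0.002, -0.0, -1.0]]
wrist_force: [-0.2, 0.3, -2.1]
width: 0.46
[ 0.64394985 -0.02054847  0.14955896] [-1.36576696e-04 -2.23940860e-03 -9.99997483e-01] 0.46215039031957633 [-0.18594414  1.20901576 -2.02560558] [-0.05227935 -0.03455308 -0.01828132]
```

View pics/aa.png

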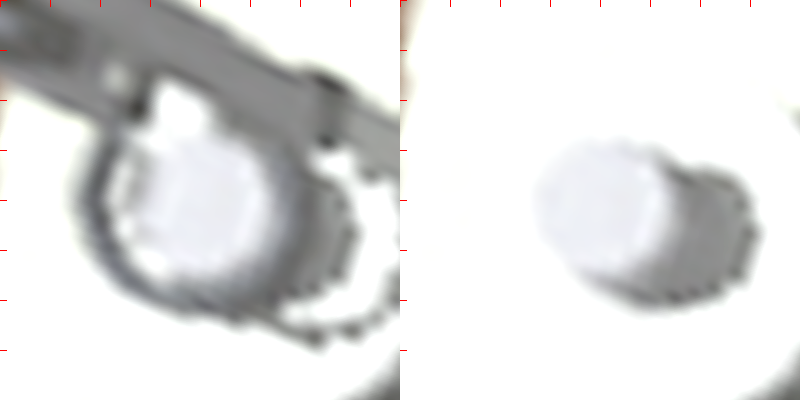

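```bash
python3 -m pendant '[[0,0,0,0.04,0.02,0.15,3.9],[0,0,0,0.04,0.02,0.3,3.9],[0,0,0,0.04,0.02,0.4,3.9],[0,0,0,0.04,0.02,0.4,3.9]]'
python3 -m pendant '[[0,0,0,0,0,0.1,3.9],[0,0,0,0,0,0.2,3.9],[0,0,0,0,0,0.2,3.9]]'
```

```text
t: 21.82
tcp_pos: [0.644, -0.0201, 0.1452]
orientation: [[0.135, 0.991, -0.001], [0.991, -0.135, -0.002], [-0.002, -0.0, -1.0]]
wrist_force: [0.2, 0.2, -1.5]
width: 0.46
t: 22.07
tcp_pos: [0.6443, -0.0199, 0.1431]
orientation: [[0.135, 0.991, -0.0], [0.991, -0.135, -0.002], [-0.002, 0.0, -1.0]]
wrist_force: [0.9, 1.4, -1.8]
width: 0.461
```

```bash
python3 -m pendant '[[0,0,0,0.04,0.02,0.1,3.9],[0,0,0,0.04,0.02,0.2,3.9],[0,0,0,0.04,0.02,0.2,3.9]]'
python3 -m pendant '[[0,0,0,0.0,0.0,0.1,3.9],[0,0,0,0.0,0.0,0.2,3.9],[0,0,0,0.0,0.0,0.2,3.9]]'
```

```text
t: 22.32
tcp_pos: [0.6446, -0.0195, 0.1409]
orientation: [[0.136, 0.991, 0.0], [0.991, -0.136, -0.001], [-0.001, 0.0, -1.0]]
wrist_force: [1.1, 0.5, -1.5]
width: 0.461
t: 22.57
tcp_pos: [0.6446, -0.0194, 0.1387]
orientation: [[0.136, 0.991, -0.0], [0.991, -0.136, -0.001], [-0.001, 0.0, -1.0]]
wrist_force: [-0.1, 0.8, -2.2]
width: 0.462
```

```bash
python3 -m pendant '[[0,0,0,0,0,0.1,3.9],[0,0,0,0,0,0.2,3.9],[0,0,0,0,0,0.2,3.9]]'
python3 -m pendant '[[0,0,0,0.0,0.0,0.1,3.9],[0,0,0,0.0,0.0,0.2,3.9],[0,0,0,0.0,0.0,0.2,3.9]]'
python3 -m pendant '[[0,0,0,0.0,0.0,0.1,3.9],[0,0,0,0.0,0.0,0.2,3.9],[0,0,0,0.0,0.0,0.2,3.9]]'
```

```text
t: 22.82
tcp_pos: [0.6445, -0.0194, 0.1365]
orientation: [[0.136, 0.991, -0.0], [0.991, -0.136, -0.001], [-0.001, -0.0, -1.0]]
wrist_force: [0.7, 0.8, -1.9]
width: 0.463
t: 23.07
tcp_pos: [0.6445, -0.0193, 0.1342]
orientation: [[0.136, 0.991, -0.0], [0.991, -0.136, -0.001], [-0.001, -0.0, -1.0]]
wrist_force: [0.5, 0.9, -2.2]
width: 0.458
t: 23.32
tcp_pos: [0.6445, -0.0193, 0.1323]
orientation: [[0.136, 0.991, -0.0], [0.991, -0.136, -0.001], [-0.001, -0.0, -1.0]]
wrist_force: [1.0, 0.8, 0.0]
width: 0.458
```

```bash
python3 -m pendant '[[0,0,0,0,0,0.1,3.9],[0,0,0,0,0,0.2,3.9],[0,0,0,0,0,0.2,3.9]]'
python3 -m pendant '[[0,0,0,0.0,0.0,0.1,3.9],[0,0,0,0.0,0.0,0.15,3.9],[0,0,0,0.0,0.0,0.15,3.9]]'
python3 -m pendant '[[0,0,0,0.0,0.0,0.07,3.9],[0,0,0,0.0,0.0,0.1,3.9],[0,0,0,0.0,0.0,0.1,3.9]]'
```

```text
t: 23.57
tcp_pos: [0.6445, -0.0193, 0.1302]
orientation: [[0.136, 0.991, -0.0], [0.991, -0.136, -0.001], [-0.001, -0.0, -1.0]]
wrist_force: [-0.5, 1.0, 0.6]
width: 0.456
t: 23.82
tcp_pos: [0.6445, -0.0193, 0.1287]
orientation: [[0.136, 0.991, -0.0], [0.991, -0.136, -0.001], [-0.001, 0.0, -1.0]]
wrist_force: [-0.1, 0.9, 0.6]
width: 0.462
t: 24.07
tcp_pos: [0.6446, -0.0193, 0.1277]
orientation: [[0.136, 0.991, -0.0], [0.991, -0.136, -0.001], [-0.001, 0.0, -1.0]]
wrist_force: [-0.4, -0.7, 0.2]
width: 0.459
```

```bash
python3 -m pendant '[[0,0,0,0.0,0.0,0.05,3.9],[0,0,0,0.0,0.0,0.08,3.9],[0,0,0,0.0,0.0,0.08,3.9]]'
python3 -m pendant '[[0,0,0,0.0,0.0,0.05,3.9],[0,0,0,0.0,0.0,0.08,3.9],[0,0,0,0.0,0.0,0.08,3.9]]'
```

```text
t: 24.32
tcp_pos: [0.6446, -0.0193, 0.1274]
orientation: [[0.136, 0.991, 0.0], [0.991, -0.136, -0.001], [-0.001, 0.0, -1.0]]
wrist_force: [-0.4, 0.7, 5.3]
width: 0.46
t: 24.57
tcp_pos: [0.6447, -0.0193, 0.1273]
orientation: [[0.136, 0.991, 0.0], [0.991, -0.136, -0.001], [-0.001, 0.001, -1.0]]
wrist_force: [-1.5, 1.5, 6.1]
width: 0.456
```

```bash
python3 -m pendant '[[0,0,0,0,0,0.1,4.1],[0,0,0,0,0,0.13,4.4],[0,0,0,0,0,0.17,4.7],[0,0,0,0,0,0.22,5.0],[0,0,0,0,0,0.24,5.0]]'
```

```text
t: 24.98
tcp_pos: [0.6457, -0.0192, 0.1256]
orientation: [[0.136, 0.991, 0.003], [0.991, -0.136, -0.001], [-0.001, 0.003, -1.0]]
wrist_force: [-0.0, 1.6, 6.6]
width: 0.585
```

```bash
python3 -m pendant '[[0,0,0,0,0,0.12,5.2],[0,0,0,0,0,0.18,5.5],[0,0,0,0,0,0.24,5.8],[0,0,0,0,0,0.29,6.0],[0,0,0,0,0,0.33,6.2],[0,0,0,0,0,0.35,6.2]]'
python3 - <<'E'
from h import *
import pickle
s=shot('side','s13.png')
o=telemetry.get_obs();print(o['tcp_pos'],o['orientation'][:,2],o['width'],o['wrist_force'],o['ft_torque'])
x,y=np.round(proj(s,(.63,-.018,.1))).astype(int)
cv2.imwrite('pics/ab.png',cv2.resize(s['color'][y-30:y+30,x-35:x+35],None,fx=10,fy=10,interpolation=cv2.INTER_CUBIC))
E
```

```text
t: 25.48
tcp_pos: [0.6471, -0.0193, 0.1229]
orientation: [[0.136, 0.991, 0.006], [0.991, -0.136, -0.001], [-0.0, 0.006, -1.0]]
wrist_force: [1.0, 1.0, 6.7]
width: 0.725
[ 0.64706539 -0.01930486  0.1229009 ] [ 0.00594379 -0.0012596  -0.99998154] 0.7280580214237693 [1.30639246 1.21350334 6.30812264] [ 0.30881469 -0.15110307 -0.01364152]
```

View pics/ab.png

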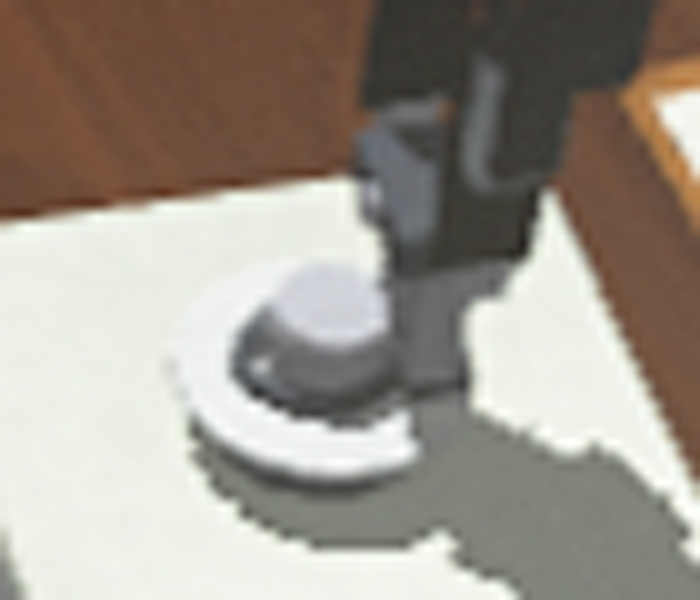

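```bash
python3 -m pendant '[[0,0,0,0,0,-0.05,6.2],[0,0,0,0,0,-0.2,6.2],[0,0,0,0,0,-0.4,6.2],[0,0,0,0,0,-0.7,6.2],[0,0,0,0,0,-1.1,6.2],[0,0,0,0,0,-1.1,6.2]]'
python3 - <<'E'
from h import *
s=shot('side','s14.png')
o=telemetry.get_obs();print(o['tcp_pos'],o['orientation'][:,2],o['width'],o['wrist_force'],o['ft_torque'])
x,y=np.round(proj(s,(.63,-.018,.1))).astype(int)
cv2.imwrite('pics/ac.png',cv2.resize(s['color'][y-30:y+30,x-35:x+35],None,fx=10,fy=10,interpolation=cv2.INTER_CUBIC))
E
```

```text
t: 26.03
tcp_pos: [0.647, -0.0196, 0.1345]
orientation: [[0.136, 0.991, 0.006], [0.991, -0.136, -0.002], [-0.001, 0.006, -1.0]]
wrist_force: [0.1, -0.1, -0.6]
width: 0.726
[ 0.64686259 -0.01955714  0.13426148] [ 0.00573406 -0.00171071 -0.9999821 ] 0.7243282105798453 [-0.89639626  0.11402465 -0.95262233] [ 0.0008545  -0.01370373 -0.05388948]
```

View pics/ac.png

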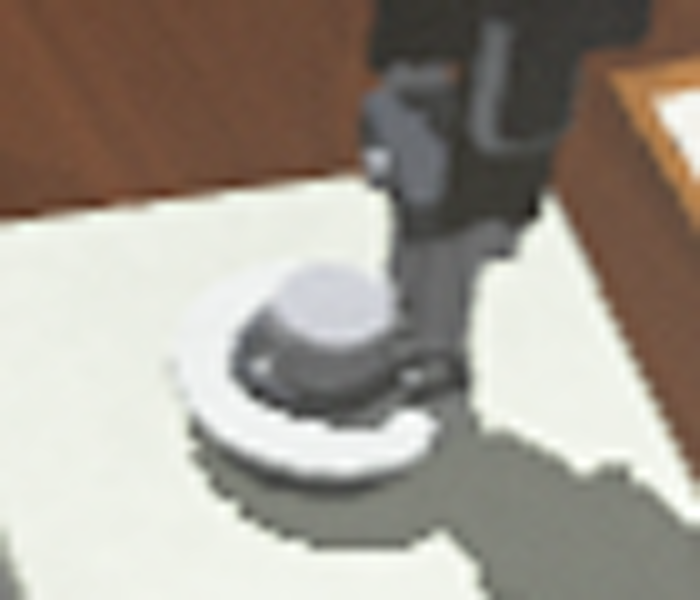

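```bash
python3 -m pendant '[[0,0,0,0,0,-2.5,6.2],[0,0,0,0,0,-5.5,6.2],[0,0,0,0,0,-7,6.2],[0.2,0,-2,3,-2,-7,6.2],[0.27,0,-5,6,-4,-7,6.2],[0.27,0,-8,9,-6,-7,6.2],[0.27,0,-11.2,12,-8,-7,6.2],[0.27,0,-11.2,15,-10,-7,6.2],[0.27,0,-11.2,18,-12,-7,6.2],[0.27,0,-11.2,21,-14,-7,6.2],[0.27,0,-11.2,24,-16,-7,6.2],[0.27,0,-11.2,26.5,-18,-7,6.2],[0.27,0,-11.2,28,-18.97,-7,6.2],[0.27,0,-11.2,28.2,-18.97,-7,6.2],[0.27,0,-11.2,28.2,-18.97,-7,6.2],[0.27,0,-11.2,28.2,-18.97,-7,6.2],[0.27,0,-11.2,28.2,-18.97,-7,6.2],[0.27,0,-11.2,28.2,-18.97,-7,6.2]]'
python3 - <<'E'
from h import *
import pickle
s=shot('side','s15.png');t=shot('top','t15.png'); pickle.dump((t,s),open('f15.pkl','wb'))
o=telemetry.get_obs();print(o['tcp_pos'],o['orientation'],o['width'],o['wrist_force'],o['ft_torque'])
x,y=np.round(proj(s,(.5,.285,.15))).astype(int);y=max(y,45)
cv2.imwrite('pics/ad.png',cv2.resize(s['color'][y-45:y+55,x-50:x+50],None,fx=6,fy=6,interpolation=cv2.INTER_CUBIC))
x,y=np.round(proj(s,(.623,-.018,.09))).astype(int)
cv2.imwrite('pics/ae.png',cv2.resize(s['color'][y-30:y+30,x-30:x+30],None,fx=8,fy=8,interpolation=cv2.INTER_CUBIC))
E
```

```text
t: 27.58
tcp_pos: [0.4976, 0.2845, 0.2028]
orientation: [[-0.057, 0.998, 0.001], [0.998, 0.057, -0.002], [-0.002, 0.001, -1.0]]
wrist_force: [0.3, 0.7, -1.0]
width: 0.726
[0.49745694 0.28469349 0.2027994 ] [[-5.74327769e-02  9.98348856e-01  1.01885680e-03]
 [ 9.98347712e-01  5.74345145e-02 -1.76709397e-03]
 [-1.82269379e-03  9.15684239e-04 -9.99997920e-01]] 0.7258681419773035 [-0.27292542  0.18393397 -2.24428615] [ 0.0218042   0.03076181 -0.02000028]
```

View pics/ad.png

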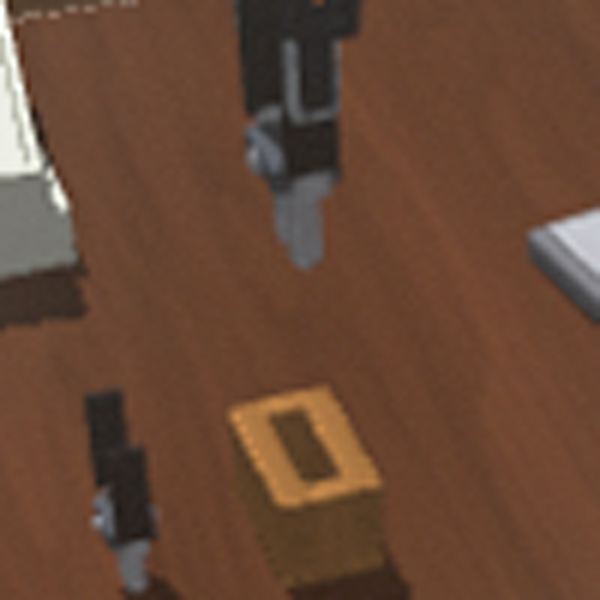

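View pics/ae.png

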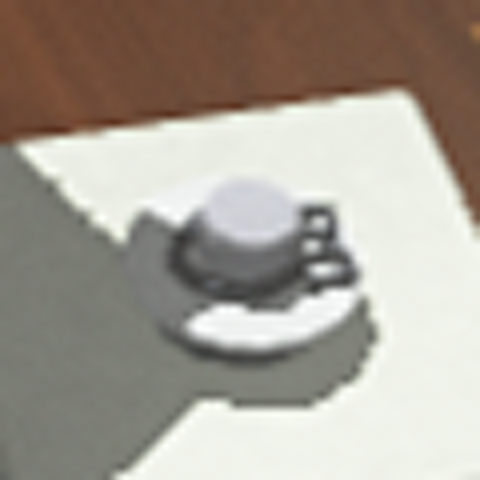

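```bash
python3 -m pendant '[[0,0,-0.2,0.08,-0.01,3,6.2],[0,0,-0.2,0.08,-0.01,6.5,6.2],[0,0,-0.2,0.08,-0.01,9,6.2],[0,0,-0.2,0.08,-0.01,9.8,6.2],[0,0,-0.2,0.08,-0.01,9.8,6.2],[0,0,-0.2,0.08,-0.01,9.8,6.2],[0,0,-0.2,0.08,-0.01,9.8,6.2]]'
python3 - <<'E'
from h import *
s=shot('side','s16.png')
o=telemetry.get_obs();print(o['tcp_pos'],o['orientation'],o['width'],o['wrist_force'],o['ft_torque'])
x,y=np.round(proj(s,(.5,.285,.08))).astype(int)
cv2.imwrite('pics/af.png',cv2.resize(s['color'][y-40:y+40,x-40:x+40],None,fx=8,fy=7.4,interpolation=cv2.INTER_CUBIC))
E
```

```text
t: 28.27
tcp_pos: [0.4992, 0.2857, 0.1065]
orientation: [[-0.061, 0.998, 0.005], [0.998, 0.061, -0.001], [-0.001, 0.004, -1.0]]
wrist_force: [0.6, 0.2, -0.9]
width: 0.725
[0.49915271 0.28579598 0.10672424] [[-6.06201494e-02  9.98148785e-01  4.91938077e-03]
 [ 9.98160663e-01  6.06228492e-02 -4.01430293e-04]
 [-6.98914037e-04  4.88599760e-03 -9.99987819e-01]] 0.732535588249567 [ 0.14772178  0.59054709 -1.68449363] [ 0.01572627 -0.06679816  0.03397153]
```

View pics/af.png

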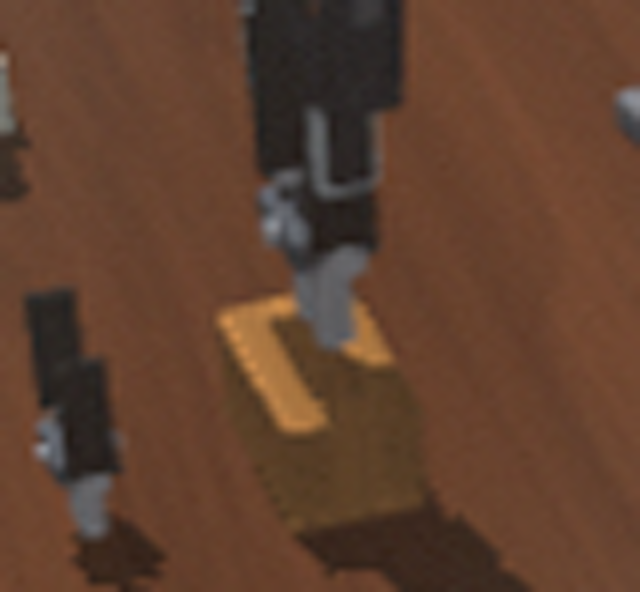

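```bash
python3 -m pendant '[[0.2,0,0,-0.02,-0.18,0,6.2],[0.2,0,0,-0.02,-0.18,0.3,6.2],[0.2,0,0,-0.02,-0.18,1.0,6.2],[0.2,0,0,-0.02,-0.18,1.8,6.2],[0.2,0,0,-0.02,-0.18,1.8,6.2]]'
python3 -m pendant '[[0,0,0,0,0,0.8,6.2],[0,0,0,0,0,1.8,6.2],[0,0,0,0,0,2.6,6.2],[0,0,0,0,0,2.8,6.2],[0,0,0,0,0,2.8,6.2]]'
```

```text
t: 28.73
tcp_pos: [0.496, 0.285, 0.087]
orientation: [[-0.061, 0.998, -0.002], [0.998, 0.061, -0.002], [-0.002, -0.002, -1.0]]
wrist_force: [-0.4, -0.7, -1.2]
width: 0.724
t: 29.15
tcp_pos: [0.4951, 0.2846, 0.0576]
orientation: [[-0.061, 0.998, -0.004], [0.998, 0.061, -0.003], [-0.002, -0.005, -1.0]]
wrist_force: [-0.1, -0.3, -0.7]
width: 0.729
```

```bash
python3 -m pendant '[[-0.25,0,0,0.04,0.18,0.2,6.2],[-0.25,0,0,0.04,0.18,0.4,6.2],[-0.25,0,0,0.04,0.18,0.6,6.2],[-0.25,0,0,0.04,0.18,0.7,6.2],[-0.25,0,0,0.04,0.18,0.75,6.2],[-0.25,0,0,0.04,0.18,0.75,6.2]]'
```

```text
t: 29.65
tcp_pos: [0.4969, 0.2851, 0.0501]
orientation: [[-0.061, 0.998, 0.0], [0.998, 0.061, -0.002], [-0.002, -0.0, -1.0]]
wrist_force: [0.9, -0.2, -1.5]
width: 0.726
```

```bash
python3 -m pendant '[[0,0,0,0,0,0.07,6.2],[0,0,0,0,0,0.12,6.2],[0,0,0,0,0,0.12,6.2]]'
python3 -m pendant '[[0,0,0,0,0,0.07,6.2],[0,0,0,0,0,0.1,6.2],[0,0,0,0,0,0.1,6.2]]'
```

```text
t: 29.9
tcp_pos: [0.4975, 0.2851, 0.0497]
orientation: [[-0.061, 0.998, 0.001], [0.998, 0.061, -0.002], [-0.002, 0.001, -1.0]]
wrist_force: [-0.7, -1.2, 3.5]
width: 0.725
t: 30.15
tcp_pos: [0.4978, 0.2852, 0.0495]
orientation: [[-0.061, 0.998, 0.002], [0.998, 0.061, -0.002], [-0.002, 0.002, -1.0]]
wrist_force: [0.0, -1.0, 5.6]
width: 0.729
```

```bash
python3 -m pendant '[[0,0,0,0,0,0.03,6.5],[0,0,0,0,0,0.03,6.8],[0,0,0,0,0,0.03,7.2],[0,0,0,0,0,0,7.8],[0,0,0,0,0,0,8.4],[0,0,0,0,0,0,8.54],[0,0,0,0,0,0,8.54],[0,0,0,0,0,0,8.54]]'
python3 - <<'E'
from h import *
s=shot('side','s17.png')
o=telemetry.get_obs();print(o['tcp_pos'],o['width'],o['wrist_force'],o['ft_torque'])
E
python3 -m pendant '[[0,0,0,0,0,-1,8.54],[0,0,0,0,0,-2.5,8.54],[0,0,0,0,0,-5,8.54],[0,0,0,0,0,-8.5,8.54],[0,0,0,0,0,-12,8.54],[0,0,0,0,0,-15,8.54],[0,0,0,0,0,-18,8.54],[0,0,0,0,0,-20,8.54],[0,0,0,0,0,-20,8.54],[0,0,0,0,0,-20,8.54]]'
python3 - <<'E'
from h import *
s=shot('side','s18.png')
x,y=np.round(proj(s,(.5,.285,.08))).astype(int)
a=cv2.resize(s['color'][y-30:y+30,x-30:x+30],(400,400),interpolation=cv2.INTER_CUBIC)
x,y=np.round(proj(s,(.623,-.018,.09))).astype(int)
b=cv2.resize(s['color'][y-20:y+20,x-20:x+20],(400,400),interpolation=cv2.INTER_CUBIC)
cv2.imwrite('pics/ag.png',np.hstack([a,b]))
cv2.imwrite('pics/ah.png',s['color'])
E
```

```text
t: 30.82
tcp_pos: [0.4978, 0.2852, 0.0495]
orientation: [[-0.061, 0.998, 0.002], [0.998, 0.061, -0.002], [-0.002, 0.002, -1.0]]
wrist_force: [1.1, -0.2, 0.9]
width: 1.001
[0.49782546 0.28517777 0.0495084 ] 1.0015338411233805 [ 0.17681856 -0.00614611  0.4562439 ] [-0.06408968 -0.01889065  0.00286773]
t: 31.7
tcp_pos: [0.4979, 0.2858, 0.2515]
orientation: [[-0.061, 0.998, 0.006], [0.998, 0.061, -0.001], [-0.001, 0.006, -1.0]]
wrist_force: [-0.0, -0.5, 0.2]
width: 1.004
```

View pics/ag.png

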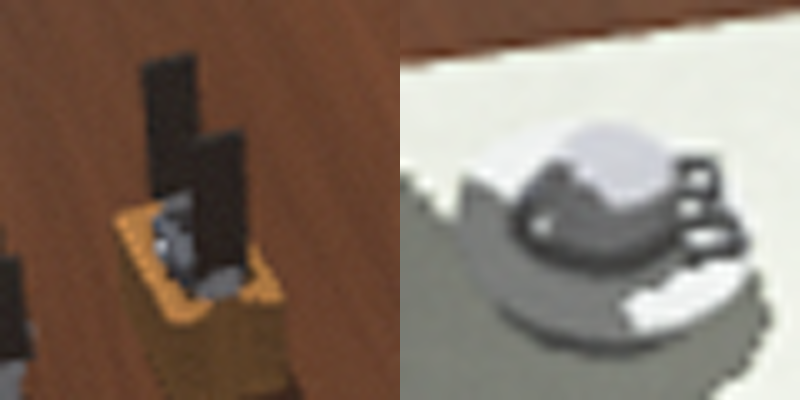

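View pics/ah.png

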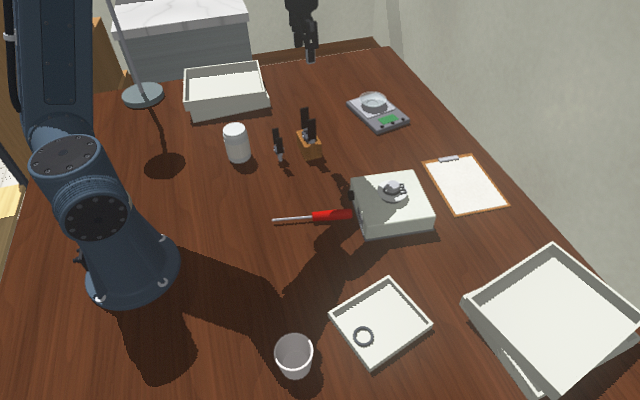

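```bash
python3 -c "
from bench import robot
print(robot.finish_job())"
```

```text
the job is handed in; nothing more can be done
None
```

I put the snap ring in the spindle's groove, returned the larger pliers to their stand and handed the job in at about 32 s of the 72 s allowed. No verdict was reported.

**Last checks**
- **Ring:** the last picture shows it level under the spindle's land. Its eyes are about 18 mm apart, so it is closed; clamping only the land would give about 29 mm. I could not measure its grip force or exact spread.
- **Plate stop:** I felt it at about 7.5 N. The plate had moved about 6 mm from first contact, against the 6.5 mm stated.
- **Pliers:** they stand upright in the stand, seated at the same height as at the start (reported TCP z 0.0497 m).
- **Other things:** the spacer, cup, tin and screwdriver look unmoved.
- **Robot:** the gripper is open and about 20 cm above the stand, touching nothing.

**What failed or disagreed on the way**
- **TCP height:** the real fingertips end about 37 mm above the reported TCP. My first grasp closed on nothing and a second attempt pressed on the handle tops with about 11 N, so I corrected for the offset.
- **Camera heights:** positions worked out from both cameras together came out about 2.5 mm too high and 1.5 to 2 mm off in y.
- **Repeated tries:** those errors cost two failed tries at entering the ring's eyes and three touches on the spindle's taper, all under about 9 N. I cleared each by lifting, shifting sideways and trying again.

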